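Slide the windscreen sensor home under its bracket clip

TASK

Slide the finned sensor module from its yellow pencil marks across the windscreen and, tongue first, fully home into the bracket on the black printed patch, letting the tongue's own edge raise the spring clip until the clip's tooth snaps down into the tongue's window; then let go. Keep its lens face on the glass all the way, never lifting it, and push it in by feel without forcing the bracket; keep your fingers off the bracket and its clip, and leave everything else on the glass where it lies.

Things in the scene. Friction and masses are not known exactly. Their poses are not given: they have to be found in the camera images.
- module: Windscreen sensor module, 0.2 to 0.45 kg, flat on the glass, 115 mm long, 50 mm wide. Origin: centre of the underside; x points to its nose, z up. Front: a flat black tongue 55 mm long, 6 mm thick. Rear, x = -57.5 to +2.5 mm: light grey housing with parallel plain sides 24 mm high and fins up to 30 mm.
- module_grip (a point): Place to grip: middle of the housing, 30 mm behind the module's origin, 15 mm above the underside; grip across y (50 mm wide).
- module_window (a point): Centre of the window cut right through the tongue, on its upper face, 33 mm ahead of the module's origin: 21 mm long (x), 22 mm wide. Ahead of it is the 14 mm long nose bridge that lifts the clip.
- module_nose (a point): Middle of the module's front (nose) edge, on the underside: 57.5 mm ahead of the module's origin. Axes as the module's.
- bracket: Dark grey plastic bracket bonded to the glass on a black printed patch. Origin: on the glass in the middle of its mouth; x points inwards (the way the module is pushed), z up. It reaches from the flared cheeks ahead of the mouth (x = -14 mm) to x = 100 mm; about 85 mm wide, 16 mm high without the clip. When the module is home its housing stays 3 mm outside the mouth.
- bracket_rails (a point): Middle between the two guide rails, at their top. Rails: x = 0 to 58 mm from the mouth, 11 mm high, 53 mm apart inside (1.5 mm spare each side of the tongue), with lips 8.5 mm above the glass overhanging the tongue's edges from 10 mm inwards. Ahead of the mouth the cheeks widen to about 72 mm.
- bracket_stop (a point): Middle of the end stop's face, on the glass: 52 mm inside the mouth. Axes as the bracket's. The module is home when its nose is here.
- clip (a joint): Steel leaf clip, 16 mm wide, hinged 90 mm inside the mouth; rad, 0 = down, positive = free end raised. Spring: 0.2 Nm preload + 0.8 Nm/rad. The nose meets it about 21 mm inside the mouth; raising it takes some 8 to 20 N of push in all, sliding friction included. It rides on the nose bridge at 0.06 to 0.08 rad and snaps back to 0 only when the nose is within about 2 mm of the end stop.
- clip_tooth (a point): Lower end of the clip's tooth, at rest 2 mm above the glass and 35 mm inside the mouth. From the tooth a lead-in lip slopes up at 20 degrees towards the mouth, its end about 10 mm above the glass and 10 mm inside the mouth.
- windscreen: Car windscreen lying flat and fixed on the bench, about 0.85 m by 1.4 m of tinted glass with a black printed border. Its top face is 35 mm above the bench (z = 0.035).
- park: Parking place of the module: four yellow wax-pencil corners on the glass, 140 x 75 mm, no height. Origin at its centre. It lies on the left or on the right.
- mirror: Bystander: black rear-view mirror lying on the glass, 215 x 58 mm, 27 mm high. Origin: centre of its underside, x along it. It lies on the side where the module is not.
- mirror_button: Bystander: round steel mirror foot, 32 mm across, 10 mm high, to the right of the bracket.
- wax_pencil: Bystander: flat yellow pencil, 160 mm long, 11 mm wide, 8 mm high, on the left. Origin: centre of the underside of its painted part, x along it.
- tape_roll: Bystander: roll of blue tape lying flat on the right, 100 mm across, 25 mm high. Origin: centre of its underside.
- primer_bottle: Bystander: small black bottle with a yellow label, 46 mm across, 100 mm high, on the far part of the glass.
- pry_tool: Bystander: flat blue plastic trim lever, about 200 mm long, 7 mm high, on the far part of the glass.
- trim_cover: Bystander: open black plastic cover shell, 120 x 85 mm, 30 mm high, on the right part of the glass.
- glass_lifter: Bystander: blue twin-cup suction lifter, two 120 mm cups and a cross handle, 114 mm high, on the far left part of the glass.
Things that resemble listed ones, but are neither listed nor needed, are in the scene too. There is more than one size of the module; the job needs the larger.

How it is judged:
On the way, in this order (a step that is already met when the one before it is completed fails the run):
1. the nose of the module has been slid into the bracket's mouth, the clip still down (x of module_nose in the frame of bracket between 0.003 and 0.04 m and y of module_nose in the frame of bracket between -0.008 and 0.008 m and value of joint clip below 0.03 rad), for 0.05 s.
2. the tongue's nose has raised the clip (value of joint clip above 0.05 rad and x of module_nose in the frame of bracket above 0.028 m), for 0.05 s.
At the end, for the whole second after the job is handed in: The module lies flat and still in the bracket, tongue inwards, its nose within 3 mm of the end stop, within 4 mm of the middle and within 0.08 rad of straight, and the clip is down again (below 0.025 rad) in the tongue's window (x of module_nose in the frame of bracket_stop above -0.003 m and y of module_nose in the frame of bracket_stop between -0.004 and 0.004 m and angle between the x axis of module and the x axis of bracket, either way round below 0.08 rad and angle between module's own z axis and vertical below 0.04 rad and value of joint clip below 0.025 rad and linear speed of module below 0.01 m/s); the robot touches nothing.
It fails at once if the module is lifted off the glass: its underside more than 4 mm up, or tipped by more than 0.08 rad (height (world z) of module above 0.039 m or angle between module's own z axis and vertical above 0.08 rad).
It fails at once if the module is forced: it presses on the bracket with more than 35 N (contact force between module and bracket above 35 N).
It fails at once if the robot pushes on the bracket or its clip with more than 6 N (contact force between any of the fingers, the arm and bracket above 6 N).
It fails at once if a bystander is moved by more than 15 mm (distance of any of mirror, mirror_button, wax_pencil, tape_roll, primer_bottle, pry_tool, trim_cover, glass_lifter from where it was at the start of the episode above 0.015 m).
It also fails if it takes over 72 s, if anything falls off the work surface, if the arm or the gripper's body presses on something with over 40 N, if the wrist force passes 120 N, or if a joint passes its speed limit or range.

ROBOT

A 6-joint arm with a two-finger parallel gripper is mounted at the origin on the work surface. World frame = base frame: x ahead of the robot, y to its left, z up, the work surface at z = 0. Lengths are in m, angles in rad, forces in N, time in s.
With the tool pointing down it reaches from about 0.4 to 0.825 m from the base axis. Payload 7 kg.
Tool frame: the origin (TCP) lies at the very end of the fingers, on their centre line; the grasp point (between the pads) lies 19 mm behind it; z points along the fingers, y is the direction in which the jaws open and shut (so a half turn about z gives the same grasp; the last joint's range is limited). The gripper opens to 85 mm and grips with 20 to 120 N. Pads are 22 mm wide; open, the fingers measure 114 mm over their backs; the gripper's body (76 mm by 85 mm) begins 54 mm behind the grasp point. The pads swing forward as they close: fully open they stand 13 mm farther back than shut.
Start: joints at [-1.002, 0.359, 0.012, 0, -1.224, -0.288], TCP at [0.187, -0.649, 0.203] pointing down, gripper open.
Joint ranges: [-3.07, 3.07], [-1.43, 2.12], [-1.02, 1.25], [-3.03, 1.67], [-3.05, -0], [-3.03, 3.03]. Speed limits (rad/s): [2.39, 2.39, 3.01, 3.14, 3.14, 3.14].

INTERFACE

Orientations are given as a unit quaternion [w, x, y, z].
In Python, from station import env, vision, hand_in gives the robot as it stands.
- The arm moves only by the tool step_arm, never from a script. Its arguments are lists of equal length, an entry for each row: "dp": the shift along the tool's x, y, z in m, a list of three; "turn": the turn, a rotation vector about the tool's x, y, z in rad, a list of three; "fingers": the closure in counts, from 0 (fully open) to 255 (shut). A call has exactly 10 rows; each row shifts and turns the commanded pose from where the row before left it, along the tool's axes as they then stand; what a row does not reach is not made up. A row lasts 1/10 s, in which the tool goes at most 50 mm and 8.59 degrees, less where a joint would pass 70% of its speed; a pose out of reach is approached as far as the arm can. A call is refused whole if a number of a shift passes 0.05 or a number of a turn 0.15, either way. A call with a gripper value outside its range is refused whole. The fingers move at their own pace and stop on an object; "squeeze" is the grip in N (left out, the last holds). Time passes only in rows, so rows that do not move let the fingers close, or fill a call up. It gives the time, the measured TCP pose, the force and the opening at its end, in the units of the state.
- env.get_state(): the state, without advancing time (a new reading comes with each control period).
- vision.get_image(name): name is "scene" or "top" or "wrist"; returns the picture (480x640x3 uint8, red, green, blue); there is no depth.
- vision.camera_info(name): a dict with "fx", "fy", "cx", "cy" (pixels), "k1" (the pictures are not rectified: a ray, as slopes to the right and down, at radius r is drawn at 1 + k1 r^2 times it, then the intrinsics apply), "world_from_camera" (4x4, takes a point from camera to world coordinates); the wrist camera has in their place "hand_eye" (4x4, takes a point from camera to tool coordinates, whose origin is the TCP and whose axes are the flange's). Camera axes: x right, y up, looking along -z (the intrinsics and any distortion apply to the point x, -y, -z); pixel columns grow to the right and rows downward; lengths in m; the calibration is good to about 2 mm. A picture is of the moment at which its call begins: read the wrist's pose just before it. camera_info takes no time and is no camera call.
- hand_in(): hands the job in, once; it reports no verdict.
The state is a dict: "t": time; "qpos": joint angles; "joint_vel": joint speeds; "effort": joint torques, N m; "tcp_pos": TCP position; "tcp_rot": TCP orientation; "force": force on the tool from outside, world axes, zero at the start; "torque": the same for the moment, N m; "opening": finger opening in m.
Only numpy, scipy, OpenCV 4.12 (cv2) and the standard library are available. Lean on these libraries where they do the work, as an engineer would, in place of code of your own. Each camera call takes 0.05 s, during which the arm holds its last target.

## Working session

There is one attempt and no reset: what is moved stays moved. The work goes in short steps, Python scripts to look and compute and a tool call to move; the robot and the scene stay as the last step left them, time stands still between calls to the robot, and variables do not carry over. Pictures are saved under pics/ and viewed, and the job is handed in when it is done.

Besides the shell and the picture viewer there is one more tool, called after ">>>" by a JSON object that holds its "op" and its "data". step_arm: Moves the arm, as the interface text tells. Its arguments: {"type":"object","properties":{"dp":{"type":"array","items":{"type":"array","items":{"type":"number"}}},"turn":{"type":"array","items":{"type":"array","items":{"type":"number"}}},"fingers":{"type":"array","items":{"type":"number"}},"squeeze":{"type":"number"}},"required":["dp","turn","fingers"]}

```bash
ls; mkdir -p pics
python3 - <<'E'
from station import env, vision
import cv2
s=env.get_state(); print(s)
for n in ("scene","top","wrist"):
    im=vision.get_image(n); cv2.imwrite(f"pics/{n}0.png",im[:,:,::-1])
    print(n,vision.camera_info(n))
E
```

```text
pics
{'t': 0.0, 'qpos': array([-1.00190562e+00,  3.59361825e-01,  1.10615273e-02, -3.56187771e-04,
       -1.22413113e+00, -2.88103998e-01]), 'joint_vel': array([-0.00172553,  0.00014018, -0.00010169,  0.00103239,  0.00015239,
        0.00093642]), 'effort': array([ 2.21636554e-03, -5.83316231e+01,  2.93427855e+01,  6.93683311e+00,
       -5.87788469e-03, -8.55945245e-06]), 'tcp_pos': array([ 0.18687196, -0.64805345,  0.20228002]), 'tcp_rot': array([-1.87384178e-04, -1.39872510e-01,  9.90169170e-01,  8.13210771e-04]), 'force': array([0.74075363, 0.27828522, 0.270823  ]), 'torque': array([ 0.03436092, -0.01420596, -0.04571109]), 'opening': 0.08541912646417302}
scene {'fx': 587.7518019843945, 'fy': 587.7518019843945, 'cx': 319.387182302875, 'cy': 249.66087443026484, 'k1': 0.03760402069130944, 'world_from_camera': array([[ 0.89320038, -0.33703856,  0.29765431,  0.916354  ],
       [ 0.44961071,  0.6791058 , -0.58022885, -0.820417  ],
       [-0.00657927,  0.65208919,  0.75811371,  1.16035063],
       [ 0.        ,  0.        ,  0.        ,  1.        ]])}
top {'fx': 498.6046310336112, '
[... 157 characters left out ...]
 -0.07010172,  0.38895076],
       [-0.99981946,  0.01347651, -0.01339517,  0.00347511],
       [-0.0124161 ,  0.07028173,  0.99744991,  1.14479265],
       [ 0.        ,  0.        ,  0.        ,  1.        ]])}
wrist {'fx': 364.627993817052, 'fy': 364.627993817052, 'cx': 325.87275565841105, 'cy': 236.8631505448573, 'k1': -0.03334669777140048, 'hand_eye': array([[-3.44102138e-04,  9.56987109e-01,  2.90130238e-01,
         7.40254097e-02],
       [ 9.99999898e-01,  4.13953549e-04, -1.79388770e-04,
        -2.83688548e-04],
       [-2.91773182e-04,  2.90130147e-01, -9.56987154e-01,
        -1.69948870e-01],
       [ 0.00000000e+00,  0.00000000e+00,  0.00000000e+00,
         1.00000000e+00]])}
```

View pics/scene0.png

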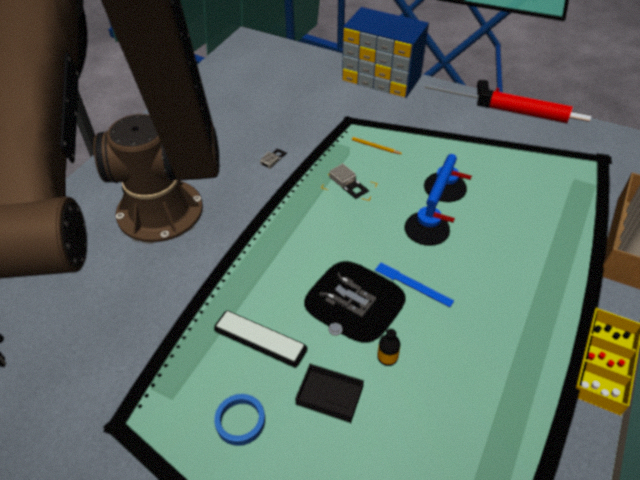

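View pics/top0.png

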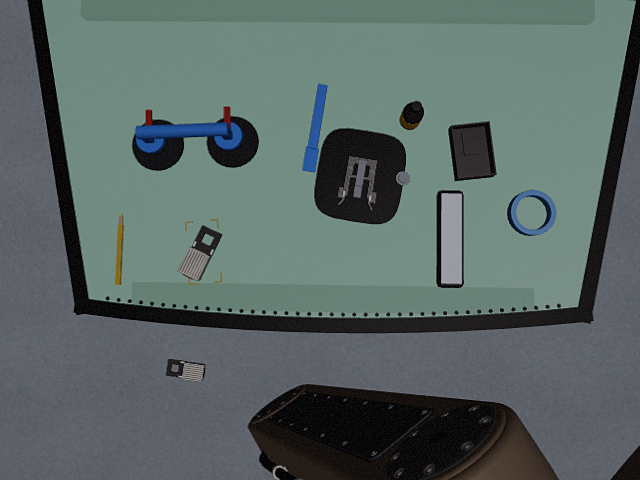

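View pics/wrist0.png

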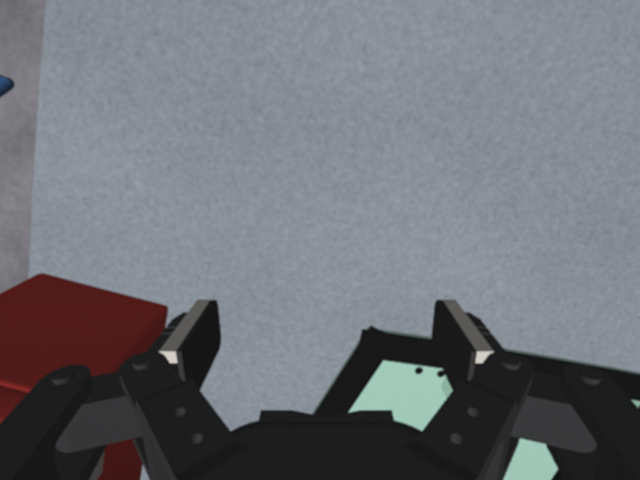

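The top view shows the module on its yellow corners at about (201,252), tongue towards (208,237). The bracket on the black patch is at about (358,180) with its mouth facing down in the image (cheeks at about y=200). The smaller module is off the glass at (185,370). Next I'll zoom in and measure.

```bash
cat > h.py <<'E'
import numpy as np, cv2
from scipy.spatial.transform import Rotation as R
from station import env, vision
def tcpT(s):
    q=s["tcp_rot"]; T=np.eye(4); T[:3,:3]=R.from_quat([q[1],q[2],q[3],q[0]]).as_matrix(); T[:3,3]=s["tcp_pos"]; return T
def camT(name,s=None):
    c=vision.camera_info(name)
    return c, (c["world_from_camera"] if "world_from_camera" in c else tcpT(s)@c["hand_eye"])
def KD(c): return np.array([[c["fx"],0,c["cx"]],[0,c["fy"],c["cy"]],[0,0,1.]]),np.array([c["k1"],0,0,0,0])
def ray2plane(name,px,z,s=None):
    c,T=camT(name,s); K,D=KD(c)
    p=cv2.undistortPoints(np.array(px,float).reshape(-1,1,2),K,D).reshape(-1,2)
    d=np.c_[p[:,0],-p[:,1],-np.ones(len(p))]@T[:3,:3].T; o=T[:3,3]
    return o+d*((z-o[2])/d[:,2])[:,None]
def proj(name,P,s=None):
    c,T=camT(name,s); K,D=KD(c); P=np.atleast_2d(P)
    q=(P-T[:3,3])@T[:3,:3]; q=q*[1,-1,-1]
    return cv2.projectPoints(q.reshape(-1,1,3),np.zeros(3),np.zeros(3),K,D)[0].reshape(-1,2)
E
python3 - <<'E'
import cv2,numpy as np
from h import *
im=cv2.imread("pics/top0.png")
a=cv2.resize(im[210:295,160:240],None,fx=5,fy=5,interpolation=cv2.INTER_CUBIC)
b=cv2.resize(im[145:225,325:405],None,fx=5,fy=5,interpolation=cv2.INTER_CUBIC)
a=a[:400]; cv2.imwrite("pics/topcrop.png",np.hstack([a,b]))
print(ray2plane("top",[[201,252],[345,200],[372,203],[358,180]],0.045))
E
```

```text
[[ 0.43973043  0.28976474  0.045     ]
 [ 0.55986072 -0.02782181  0.045     ]
 [ 0.55389319 -0.08783845  0.045     ]
 [ 0.60518709 -0.05627873  0.045     ]]
```

View pics/topcrop.png

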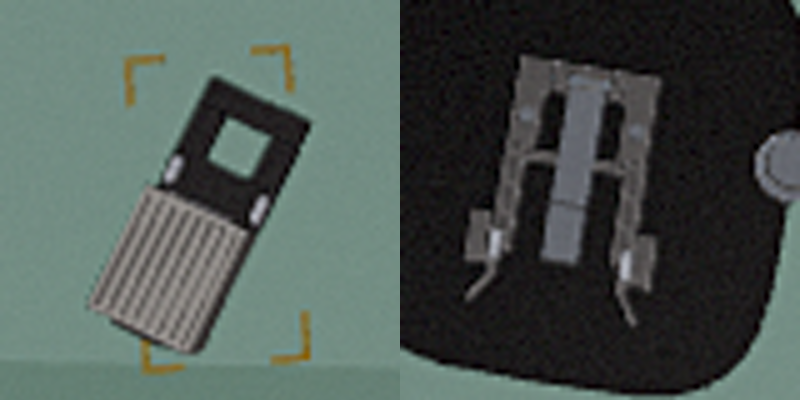

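Run:
```python
from h import *
f=lambda l,z,ox,oy:ray2plane("top",[[ox+(x+.5)/5-.5,oy+(y+.5)/5-.5] for x,y in l],z)[:,:2]
n=f([(213,77),(310,123)],.041,160,210); w=f([(240,148)],.041,160,210)
hb=f([(95,305),(195,350)],.0625,160,210)
hf=f([(150,187),(248,230)],.0625,160,210)
print(n,w,hb,hf)
a=n.mean(0)-hb.mean(0);print(np.linalg.norm(a),np.arctan2(a[1],a[0]), n.mean(0)-57.5e-3*a/np.linalg.norm(a))
# bracket
be=f([(522,57),(660,77)],.051,325,145)
ch=f([(495,243),(628,265)],.046,325,145)
print(be,ch); a=be.mean(0)-ch.mean(0); print(np.linalg.norm(a),np.arctan2(a[1],a[0]))
for p in (be,ch): d=p[0]-p[1]; print(np.linalg.norm(d),np.arctan2(-d[0],d[1]))
```

```text
[[0.50027005 0.29003296]
 [0.48024116 0.24598739]] [[0.46865182 0.27695132]] [[0.39773111 0.33288199]
 [0.37884822 0.28854945]] [[0.44949916 0.31054167]
 [0.43132084 0.2670227 ]]
0.1105478047290565 -0.39662591677473347 [0.43721935 0.29022291]
[[ 0.65986622 -0.21306764]
 [ 0.651585   -0.27419339]] [[ 0.57712819 -0.20202299]
 [ 0.56802101 -0.26089824]]
0.08403688072048246 -0.14532721735910004
0.06168416325042508 -0.13465853104934328
0.059575465016448816 -0.15346979213797102
```

>>> {"op": "step_arm", "data": {"dp": [[-0.032, 0.0315, 0], [-0.032, 0.0315, 0], [-0.032, 0.0315, 0], [-0.032, 0.0315, 0], [-0.032, 0.0315, 0], [-0.032, 0.0315, 0], [-0.032, 0.0315, 0], [-0.032, 0.0315, 0], [-0.032, 0.0315, 0], [-0.032, 0.0315, 0]], "turn": [[0, 0, 0], [0, 0, 0], [0, 0, 0], [0, 0, 0], [0, 0, 0], [0, 0, 0], [0, 0, 0], [0, 0, 0], [0, 0, 0], [0, 0, 0]], "fingers": [0, 0, 0, 0, 0, 0, 0, 0, 0, 0]}}

```text
t: 1.15
tcp_pos: [0.4077, -0.2554, 0.2033]
tcp_rot: [0.0, -0.14, 0.99, -0.0]
force: [1.3, -0.1, 0.4]
opening: 0.0856
```

>>> {"op": "step_arm", "data": {"dp": [[-0.032, 0.0315, 0], [-0.032, 0.0315, 0], [-0.032, 0.0315, 0], [-0.032, 0.0315, 0], [0, 0, 0], [0, 0, 0], [0, 0, 0], [0, 0, 0], [0, 0, 0], [0, 0, 0]], "turn": [[0, 0, 0], [0, 0, 0], [0, 0, 0], [0, 0, 0], [0, 0, -0.148], [0, 0, -0.148], [0, 0, -0.148], [0, 0, -0.148], [0, 0, -0.148], [0, 0, -0.148]], "fingers": [0, 0, 0, 0, 0, 0, 0, 0, 0, 0]}}

```text
t: 2.15
tcp_pos: [0.4951, -0.1006, 0.203]
tcp_rot: [-0.0, -0.554, 0.832, 0.0]
force: [0.4, 0.4, 0.9]
opening: 0.0852
```

>>> {"op": "step_arm", "data": {"dp": [[0, 0, 0], [0, 0, 0], [0, 0, 0], [0, 0, 0], [0, 0, 0], [0, 0, 0], [0, 0, 0], [0, 0, 0], [0, 0, 0], [0, 0, 0]], "turn": [[0, 0, -0.148], [0, 0, -0.148], [0, 0, -0.148], [0, 0, -0.148], [0, 0, -0.148], [0, 0, -0.148], [0, 0, -0.148], [0, 0, -0.148], [0, 0, -0.148], [0, 0, -0.148]], "fingers": [0, 0, 0, 0, 0, 0, 0, 0, 0, 0]}}

```text
t: 3.15
tcp_pos: [0.4951, -0.1007, 0.203]
tcp_rot: [0.0, 0.971, -0.241, -0.0]
force: [0.1, -0.4, 0.2]
opening: 0.0852
```

>>> {"op": "step_arm", "data": {"dp": [[0, 0, 0], [0, 0, 0], [0, 0, 0], [0, 0, 0], [0, 0, 0], [0, 0, 0], [0, 0, 0], [0, 0, 0], [0, 0, 0], [0, 0, 0]], "turn": [[0, 0, -0.148], [0, 0, -0.148], [0, 0, -0.048], [0, 0, 0], [0, 0, 0], [0, 0, 0], [0, 0, 0], [0, 0, 0], [0, 0, 0], [0, 0, 0]], "fingers": [0, 0, 0, 0, 0, 0, 0, 0, 0, 0]}}

```text
t: 4.15
tcp_pos: [0.4953, -0.1007, 0.2032]
tcp_rot: [-0.0, 0.997, -0.074, 0.0]
force: [0.4, 1.0, -0.3]
opening: 0.0854
```

Run:
```python
from h import *
s=env.get_state(); T=tcpT(s); print(s["t"],s["tcp_pos"],T[:3,:3],s["force"])
im=vision.get_image("wrist"); cv2.imwrite("pics/w1.png",im[:,:,::-1]); np.save("w1T.npy",T)
im=vision.get_image("top"); cv2.imwrite("pics/t1.png",im[:,:,::-1])
```

```text
4.15 [ 0.49528506 -0.10065271  0.20321221] [[ 9.88930809e-01 -1.48377404e-01  3.30000787e-05]
 [-1.48377405e-01 -9.88930809e-01  2.53390184e-05]
 [ 2.88750567e-05 -2.99550020e-05 -9.99999999e-01]] [ 0.35923332  1.00788491 -0.27127332]
```

View pics/w1.png

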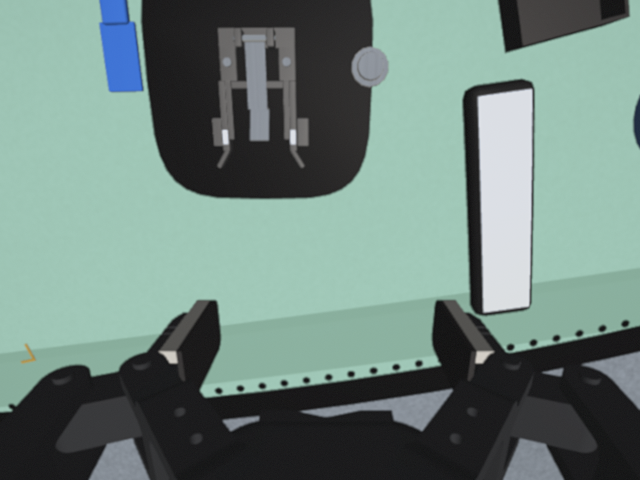

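The wrist view shows the bracket at about (255,90), nearly upright, with its cheek tips at (221,166) and (302,166). The mirror lies to the right. I'll zoom in for corners.

Run:
```python
import cv2,numpy as np
a=cv2.imread("pics/w1.png")[15:175,200:320]; a=cv2.resize(a,None,fx=3.7,fy=3.7,interpolation=cv2.INTER_CUBIC); a=cv2.convertScaleAbs(a,alpha=1.5,beta=20)[:592]
cv2.imwrite("pics/w1c.png",a)
```

```text
(no output)
```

View pics/w1c.png

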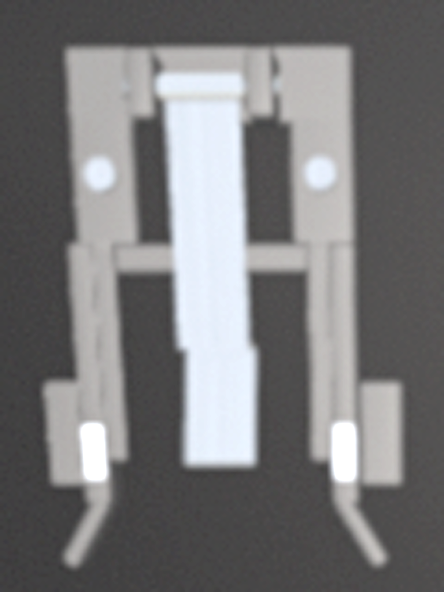

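```bash
cat > b.py <<'E'
from h import *
T=np.load("w1T.npy"); q=R.from_matrix(T[:3,:3]).as_quat(); s={"tcp_pos":T[:3,3],"tcp_rot":[q[3],*q[:3]]}
S=dict(tips=((70,563),(380,563),.046),white=((94,452),(344,452),.046),railend=((69,245),(353,245),.046),screw=((99,173),(320,173),.046),back=((67,48),(351,48),.046),tab=((44,485),(402,485),.037))
M=[]
for k,(a,b,z) in S.items():
    p=ray2plane("wrist",[[200+(x+.5)/3.7-.5,15+(y+.5)/3.7-.5] for x,y in (a,b)],z,s)[:,:2]
    d=p[0]-p[1]; m=p.mean(0); M.append(m); print(k,p.round(4).tolist(),m.round(4),np.linalg.norm(d).round(4),np.arctan2(-d[0],d[1]).round(3))
M=np.array(M); a=np.linalg.svd(M-M.mean(0))[2][0]; a*=np.sign(a[0]); c=M.mean(0)
print(np.arctan2(a[1],a[0]),c,(M-c)@a,(M-c)@[-a[1],a[0]])
f=lambda l,z,ox,oy:ray2plane("top",[[ox+(x+.5)/5-.5,oy+(y+.5)/5-.5] for x,y in l],z)[:,:2]
for l,z in (((122,57),(260,77)),.046),(((95,243),(228,265)),.046),(((68,298),(233,323)),.046):
    p=f(l,z,325,145); m=p.mean(0); print("top",m, (m-c)@a,(m-c)@[-a[1],a[0]])
E
python3 b.py
```

```text
tips [[0.5489, -0.0124], [0.5376, -0.0861]] [ 0.5432 -0.0492] 0.0746 -0.152
white [[0.5733, -0.0239], [0.5643, -0.082]] [ 0.5688 -0.0529] 0.0588 -0.153
railend [[0.6186, -0.0283], [0.6087, -0.0919]] [ 0.6136 -0.0601] 0.0643 -0.154
screw [[0.6322, -0.0384], [0.6246, -0.0872]] [ 0.6284 -0.0628] 0.0494 -0.155
back [[0.6581, -0.0369], [0.6484, -0.0983]] [ 0.6533 -0.0676] 0.0621 -0.156
tab [[0.5677, -0.0076], [0.5544, -0.0938]] [ 0.5611 -0.0507] 0.0871 -0.152
-0.16808773667285373 [ 0.59472886 -0.05722024] [-0.05209439 -0.02629621  0.01910361  0.03412693  0.05945266 -0.0342926 ] [-0.00072463 -0.00012904  0.00032144  0.00017616 -0.00043826  0.00079432]
top [ 0.65484254 -0.06645428] 0.060811297966442766 0.0009529550065571681
top [ 0.57034903 -0.05409048] -0.02455982841434367 -0.0009930245581317412
top [ 0.54498776 -0.04944793] -0.050340362364587506 -0.0006587849548497756
```

>>> {"op": "step_arm", "data": {"dp": [[-0.016, -0.0428, 0], [-0.016, -0.0428, 0], [-0.016, -0.0428, 0], [-0.016, -0.0428, 0], [-0.016, -0.0428, 0], [-0.016, -0.0428, 0], [-0.016, -0.0428, 0], [-0.016, -0.0428, 0], [-0.016, -0.0428, 0], [0, 0, 0]], "turn": [[0, 0, 0], [0, 0, 0], [0, 0, 0], [0, 0, 0], [0, 0, 0], [0, 0, 0], [0, 0, 0], [0, 0, 0], [0, 0, 0], [0, 0, 0.13]], "fingers": [0, 0, 0, 0, 0, 0, 0, 0, 0, 0]}}

```text
t: 5.25
tcp_pos: [0.4092, 0.306, 0.203]
tcp_rot: [-0.0, 0.991, -0.137, 0.0]
force: [0.1, -0.7, -0.7]
opening: 0.0857
```

>>> {"op": "step_arm", "data": {"dp": [[0, 0, 0.02], [0, 0, 0.02], [0, 0, 0.02], [0, 0, 0], [0, 0, 0], [0, 0, 0], [0, 0, 0], [0, 0, 0], [0, 0, 0], [0, 0, 0]], "turn": [[0, 0, 0.13], [0, 0, 0], [0, 0, 0], [0, 0, 0], [0, 0, 0], [0, 0, 0], [0, 0, 0], [0, 0, 0], [0, 0, 0], [0, 0, 0]], "fingers": [0, 0, 0, 0, 0, 0, 0, 0, 0, 0]}}

```text
t: 6.25
tcp_pos: [0.41, 0.3017, 0.1435]
tcp_rot: [-0.0, 0.979, -0.203, 0.0]
force: [-0.8, 0.6, -0.3]
opening: 0.0855
```

Run:
```python
from h import *
s=env.get_state(); T=tcpT(s); print(s["t"],s["tcp_pos"],s["tcp_rot"],s["force"])
im=vision.get_image("wrist"); cv2.imwrite("pics/w2.png",im[:,:,::-1]); np.save("w2T.npy",T)
```

```text
6.25 [0.41003655 0.30167824 0.14345188] [-2.05601963e-04  9.79183273e-01 -2.02978000e-01  8.38508481e-05] [-0.80380869  0.63893189 -0.30365005]
```

View pics/w2.png

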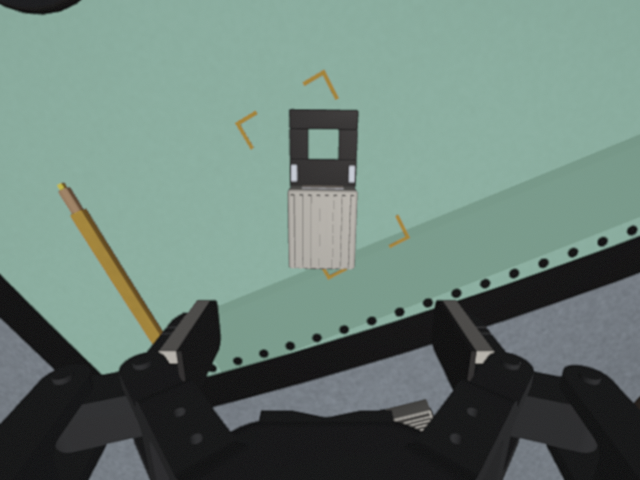

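The module stands almost upright in the wrist view: tongue front edge (290..358,110), housing rear edge (289..355,268), window centre (323,144). The pencil end is at about (155,335), near the left finger, so I'll check its clearance.

Run:
```python
from h import *
T=np.load("w2T.npy"); q=R.from_matrix(T[:3,:3]).as_quat(); s={"tcp_pos":T[:3,3],"tcp_rot":[q[3],*q[:3]]}
im=cv2.imread("pics/w2.png"); a=cv2.resize(im[95:280,275:375],None,fx=3.2,fy=3.2,interpolation=cv2.INTER_CUBIC); cv2.imwrite("pics/w2c.png",cv2.convertScaleAbs(a,alpha=1.4,beta=20))
def loc(px,z):
    p=ray2plane("wrist",px,z,s); return (np.linalg.inv(T)@np.c_[p,np.ones(len(p))].T).T[:,:3]
print("window",loc([[323,144]],.041), "nose",loc([[290,110],[358,110]],.041),"rear",loc([[289,268],[355,268]],.063),"hfront",loc([[289,190],[356,190]],.063))
print("pencil",loc([[80,210],[158,335],[148,340]],.041))
```

```text
window [[ 0.06188752 -0.00188032  0.10245771]] nose [[ 0.08541857 -0.0252205   0.1024698 ]
 [ 0.08539532  0.0229891   0.10244875]] rear [[-0.02589362 -0.02700726  0.08046159]
 [-0.02589627  0.02164824  0.08044034]] hfront [[ 0.03195762 -0.02529468  0.08046551]
 [ 0.03194236  0.02102313  0.08044529]]
pencil [[ 0.01323037 -0.19060655  0.10253619]
 [-0.09671509 -0.14413925  0.10250702]
 [-0.10175323 -0.15364136  0.10251077]]
```

View pics/w2c.png

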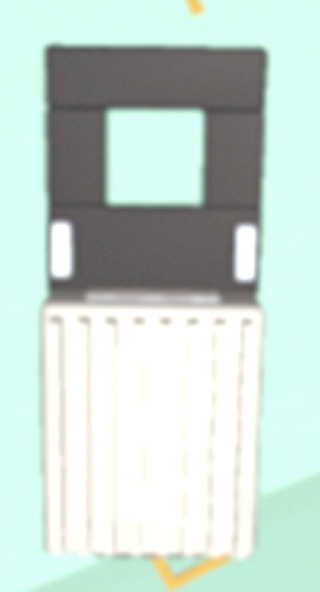

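>>> {"op": "step_arm", "data": {"dp": [[-0.001, -0.002, 0.0], [0, 0, 0.02], [0, 0, 0.02], [0, 0, 0.02], [0, 0, 0.02], [0, 0, 0.015], [0, 0, 0], [0, 0, 0], [0, 0, 0], [0, 0, 0]], "turn": [[0, 0, 0.014], [0, 0, 0], [0, 0, 0], [0, 0, 0], [0, 0, 0], [0, 0, 0], [0, 0, 0], [0, 0, 0], [0, 0, 0], [0, 0, 0]], "fingers": [75, 75, 75, 75, 75, 75, 75, 75, 75, 75], "squeeze": 30}}

```text
t: 7.3
tcp_pos: [0.4102, 0.3044, 0.0491]
tcp_rot: [-0.001, 0.978, -0.21, 0.0]
force: [0.0, 0.5, -0.4]
opening: 0.0603
```

Run:
```python
from h import *
s=env.get_state(); print(s["tcp_pos"],s["force"],s["opening"])
im=vision.get_image("wrist"); cv2.imwrite("pics/w3.png",im[:,:,::-1])
im=vision.get_image("scene"); cv2.imwrite("pics/s3.png",cv2.resize(im[100:280,240:440,::-1],None,fx=4,fy=3.3))
```

```text
[0.41024349 0.30444936 0.04913814] [ 0.01958108  0.53780362 -0.44418866] 0.06032586772499548
```

View pics/w3.png

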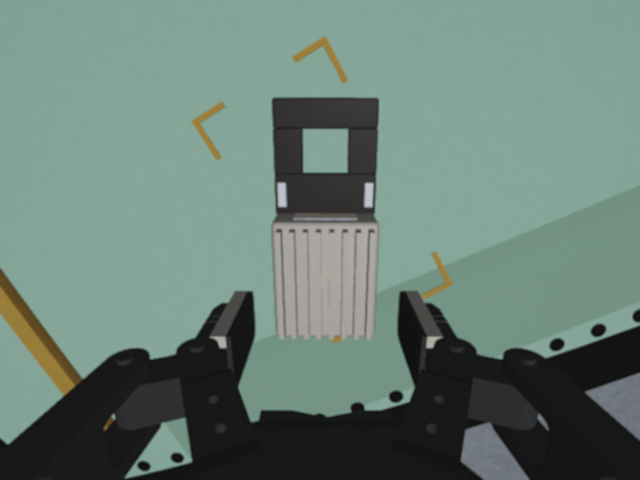

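View pics/s3.png

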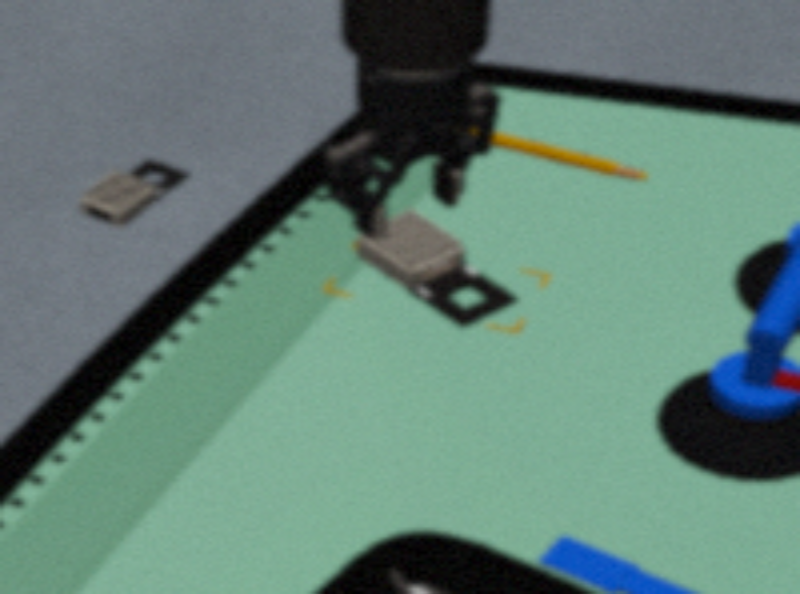

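>>> {"op": "step_arm", "data": {"dp": [[0, 0, 0.002], [0, 0, 0.002], [0, 0, 0.002], [0, 0, 0.002], [0, 0, 0.001], [0, 0, 0], [0, 0, 0], [0, 0, 0], [0, 0, 0], [0, 0, 0]], "turn": [[0, 0, 0], [0, 0, 0], [0, 0, 0], [0, 0, 0], [0, 0, 0], [0, 0, 0], [0, 0, 0], [0, 0, 0], [0, 0, 0], [0, 0, 0]], "fingers": [75, 75, 75, 75, 75, 75, 75, 75, 75, 75]}}

```text
t: 8.4
tcp_pos: [0.4099, 0.3039, 0.0393]
tcp_rot: [-0.0, 0.978, -0.21, 0.0]
force: [-1.4, 0.0, -1.1]
opening: 0.0602
```

>>> {"op": "step_arm", "data": {"dp": [[0, 0, 0.001], [0, 0, 0.001], [0, 0, 0.001], [0, 0, 0], [0, 0, 0], [0, 0, 0], [0, 0, 0], [0, 0, 0], [0, 0, 0], [0, 0, 0]], "turn": [[0, 0, 0], [0, 0, 0], [0, 0, 0], [0, 0, 0], [0, 0, 0], [0, 0, 0], [0, 0, 0], [0, 0, 0], [0, 0, 0], [0, 0, 0]], "fingers": [75, 75, 75, 75, 75, 75, 75, 75, 75, 75]}}

```text
t: 9.4
tcp_pos: [0.4098, 0.3039, 0.0362]
tcp_rot: [-0.0, 0.978, -0.21, -0.0]
force: [-0.2, 0.7, 0.7]
opening: 0.0602
```

>>> {"op": "step_arm", "data": {"dp": [[0, 0, 0], [0, 0, 0], [0, 0, 0], [0, 0, 0], [0, 0, 0], [0, 0, 0], [0, 0, 0], [0, 0, 0], [0, 0, 0], [0, 0, 0]], "turn": [[0, 0, 0], [0, 0, 0], [0, 0, 0], [0, 0, 0], [0, 0, 0], [0, 0, 0], [0, 0, 0], [0, 0, 0], [0, 0, 0], [0, 0, 0]], "fingers": [85, 95, 105, 115, 125, 135, 145, 150, 150, 150], "squeeze": 40}}

```text
t: 10.4
tcp_pos: [0.4098, 0.3038, 0.0362]
tcp_rot: [0.0, 0.978, -0.21, -0.0]
force: [0.2, -0.3, 0.2]
opening: 0.0351
```

Run:
```python
from h import *
s=env.get_state(); print(s["tcp_pos"],s["force"],s["opening"])
im=vision.get_image("wrist"); cv2.imwrite("pics/w4.png",im[:,:,::-1])
```

```text
[0.4098348  0.30384914 0.03619616] [ 0.24206664 -0.25558133  0.19860802] 0.03511179984984569
```

View pics/w4.png

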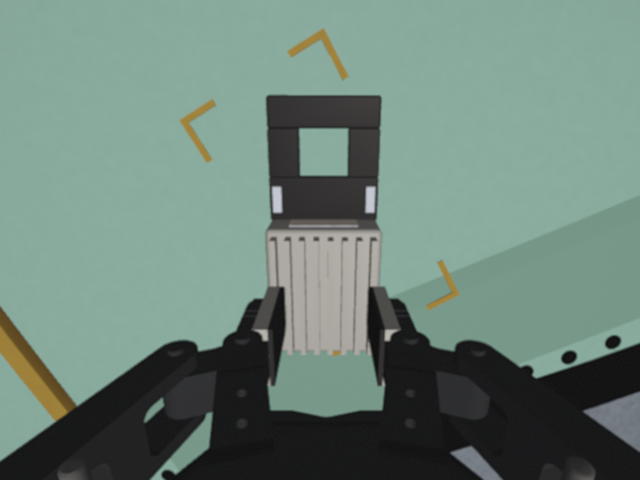

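The fingers closed to 35 mm without touching anything. In the wrist view they overlap the top of the housing (tips at row 290, above the housing's side edges), so they're higher than the reported TCP suggests. I'll check this in the fixed cameras.

Run:
```python
from h import *
s=env.get_state(); T=tcpT(s); print(s["qpos"])
im=vision.get_image("scene")[:,:,::-1].copy(); cv2.imwrite("pics/s4raw.png",im)
top=vision.get_image("top")[:,:,::-1].copy(); cv2.imwrite("pics/t4raw.png",top)
P=[(T@[x,y,z,1])[:3] for x,y,z in [(0,0,0),(0,.0175,0),(0,-.0175,0),(0,0,-.03)]]
# expected module corners (yaw -.42, origin)
yaw=-.425; o=np.array([.4372,.290]); c,sn=np.cos(yaw),np.sin(yaw)
m=lambda x,y,z:[o[0]+c*x-sn*y,o[1]+sn*x+c*y,.035+z]
Q=[m(.0575,.025,0),m(.0575,-.025,0),m(-.0575,.025,.026),m(-.0575,-.025,.026),m(.0025,-.025,.024),m(-.0575,-.025,0)]
for nm,I in (("scene",im),("top",top)):
    p=proj(nm,P); q=proj(nm,Q); print(nm,p.round(1).tolist(),q.round(1).tolist())
    x,y=q.mean(0).astype(int); k=6
    x0,y0=x-60,y-45; C=cv2.resize(I[max(y0,0):y0+90,x0:x0+120],None,fx=k,fy=k,interpolation=cv2.INTER_CUBIC)
    C=cv2.convertScaleAbs(C,alpha=1.4,beta=20)
    for (u,v),col in [(a,(0,0,255)) for a in p]+[(a,(255,0,255)) for a in q]: cv2.circle(C,(int((u-x0)*k),int((v-max(y0,0))*k)),4,col,1)
    cv2.imwrite(f"pics/{nm}4.png",C)
```

```text
[ 1.02334351e+00  2.67650801e-01 -5.60012403e-01 -2.35513415e-05
 -7.43123914e-01  1.24652639e-01]
scene [[340.9, 178.2], [336.1, 180.9], [345.6, 175.5], [341.1, 170.1]] [[368.1, 191.6], [354.4, 199.7], [341.3, 163.0], [327.6, 170.6], [341.5, 182.5], [327.6, 177.5]]
top [[195.3, 265.5], [202.3, 268.8], [188.3, 262.2], [191.6, 265.2]] [[203.3, 225.5], [223.3, 234.9], [177.1, 271.8], [197.6, 281.6], [209.9, 256.7], [200.7, 281.5]]
```

View pics/scene4.png

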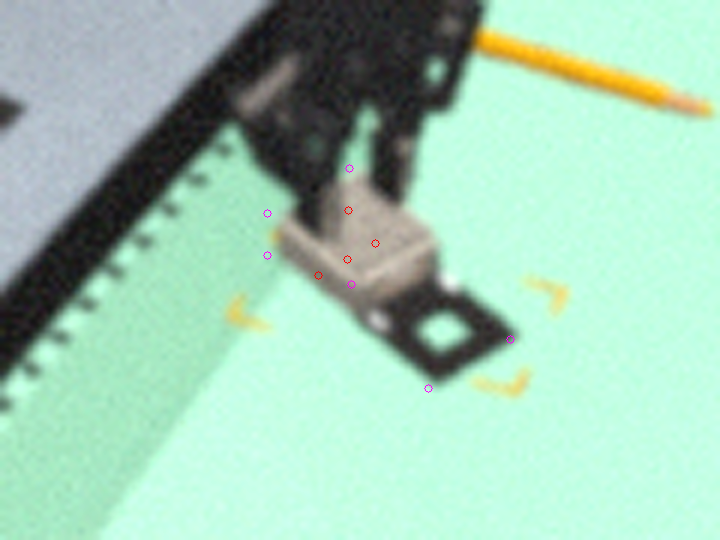

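View pics/top4.png

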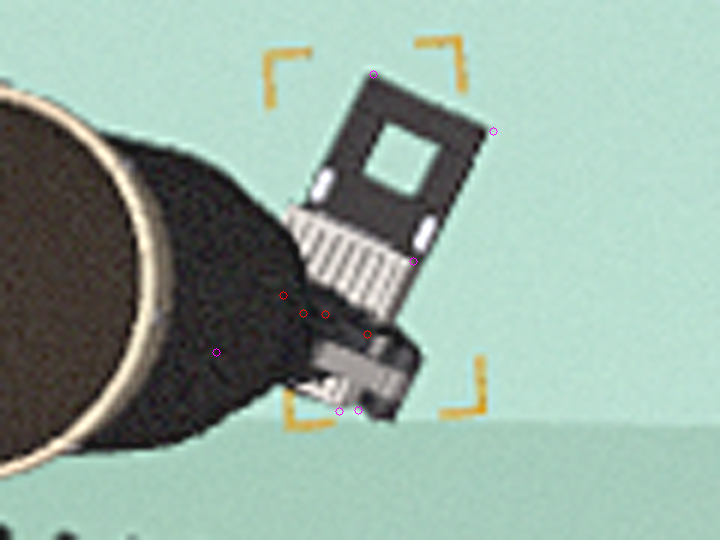

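Both views put the fingertips about 30 mm above the reported TCP: in the scene crop the tips are near (320,215) and (395,195), against predicted (318,275) and (376,243). I'll quantify the offset before going lower.

```bash
python3 - <<'E'
from h import *
s=env.get_state(); T=tcpT(s)
def loc(px,z):
    p=ray2plane("wrist",px,z,s); return (np.linalg.inv(T)@np.c_[p,np.ones(len(p))].T).T[:,:3].round(4).tolist()
print("nose",loc([[267,97],[380.5,97]],.041),"win",loc([[299,128],[348,128],[349,176],[300,176]],.041),"hfront",loc([[267,231],[380,231]],.063))
# pnp
obj=np.array([[57.5,25,6],[57.5,-25,6],[43.5,11,6],[43.5,-11,6],[22.5,-11,6],[22.5,11,6]])/1e3
px=np.array([[267,97],[380.5,97],[299,128],[348,128],[349,176],[300,176]],float)
c,_=camT("wrist",s); K,D=KD(c)
ok,rv,tv=cv2.solvePnP(obj,px,K,D); Rm=cv2.Rodrigues(rv)[0]
cam=-Rm.T@tv; print("cam in module",cam.ravel(), "tilt",Rm.T@[0,0,1]); print(cv2.projectPoints(obj,rv,tv,K,D)[0].reshape(-1,2)-px)
E
python3 - <<'E'
import cv2
im=cv2.imread("pics/w4.png")[270:400,220:430]; cv2.imwrite("pics/w4c.png",cv2.convertScaleAbs(cv2.resize(im,None,fx=3.8,fy=3.8,interpolation=cv2.INTER_CUBIC),alpha=1.5,beta=30))
E
```

```text
nose [[0.0863, -0.0249, -0.0048], [0.0863, 0.0235, -0.0048]] win [[0.0735, -0.0115, -0.0048], [0.0735, 0.0099, -0.0048], [0.0527, 0.0106, -0.0048], [0.0527, -0.0115, -0.0048]] hfront [[0.0332, -0.0238, -0.0268], [0.0332, 0.0223, -0.0268]]
cam in module [0.00125542 0.00256579 0.16867782] tilt [-0.03603292 -0.01891543 -0.99917157]
[[ 0.13040377 -0.23515312]
 [-0.49216301 -0.2951201 ]
 [ 0.10100149  0.42492233]
 [ 0.74334426  0.31913096]
 [ 0.01322826 -0.22016547]
 [-0.49716285  0.00544655]]
```

View pics/w4c.png

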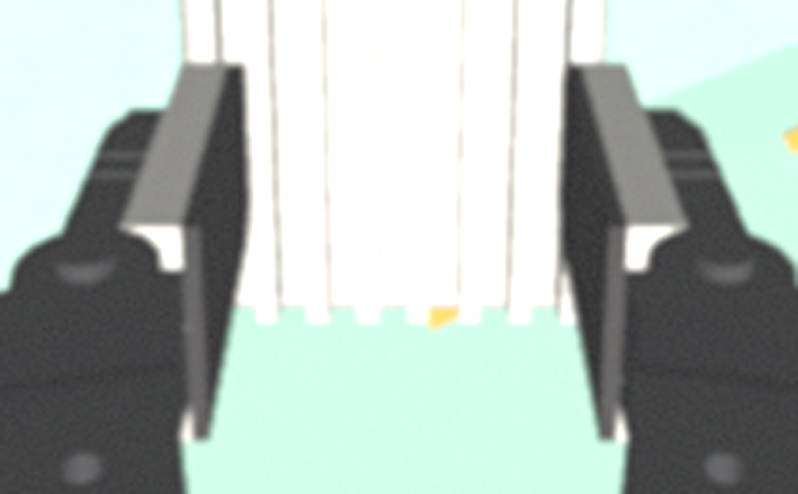

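The wrist crop shows the tips overlapping the housing's top edges, with no contact. Their measured end is roughly 30 mm behind the reported TCP. I'll reopen, correct 1 mm sideways, and go down in stages, checking the force.

>>> {"op": "step_arm", "data": {"dp": [[0, -0.001, 0], [0, 0, 0], [0, 0, 0], [0, 0, 0], [0, 0, 0], [0, 0, 0.003], [0, 0, 0.003], [0, 0, 0.003], [0, 0, 0.003], [0, 0, 0]], "turn": [[0, 0, 0], [0, 0, 0], [0, 0, 0], [0, 0, 0], [0, 0, 0], [0, 0, 0], [0, 0, 0], [0, 0, 0], [0, 0, 0], [0, 0, 0]], "fingers": [55, 55, 55, 55, 55, 55, 55, 55, 55, 55]}}

```text
t: 11.55
tcp_pos: [0.41, 0.3044, 0.0236]
tcp_rot: [0.0, 0.978, -0.21, -0.0]
force: [-1.2, 0.2, 0.4]
opening: 0.067
```

Run:
```python
from h import *
s=env.get_state(); print(s["tcp_pos"],s["force"],s["opening"])
im=vision.get_image("wrist"); cv2.imwrite("pics/w5.png",im[:,:,::-1])
```

```text
[0.4100048  0.30441527 0.0235909 ] [-1.18024651  0.16229042  0.3811238 ] 0.06701048187875956
```

View pics/w5.png

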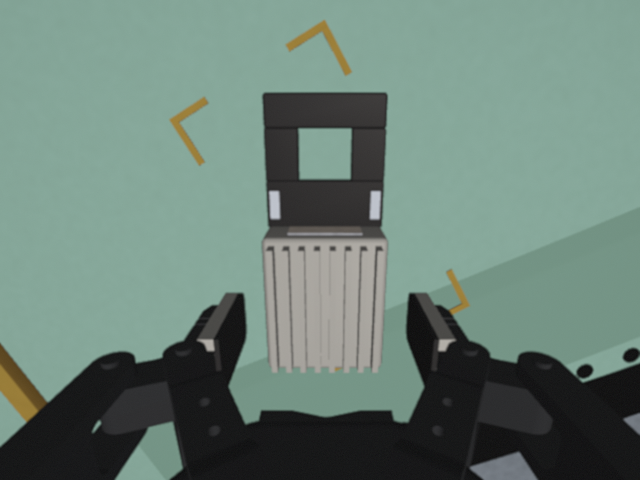

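TCP z now reads 0.024, which is below the glass face, with no contact, so the tool's true tips are indeed higher. The housing spans columns 263–386 between the fingers (243 and 408). I'll keep going down.

>>> {"op": "step_arm", "data": {"dp": [[0, 0, 0.002], [0, 0, 0.002], [0, 0, 0.002], [0, 0, 0.002], [0, 0, 0.002], [0, 0, 0.002], [0, 0, 0], [0, 0, 0], [0, 0, 0], [0, 0, 0]], "turn": [[0, 0, 0], [0, 0, 0], [0, 0, 0], [0, 0, 0], [0, 0, 0], [0, 0, 0], [0, 0, 0], [0, 0, 0], [0, 0, 0], [0, 0, 0]], "fingers": [55, 55, 55, 55, 55, 55, 55, 55, 55, 55]}}

```text
t: 12.6
tcp_pos: [0.4103, 0.3048, 0.0123]
tcp_rot: [-0.0, 0.978, -0.21, 0.0]
force: [-0.1, 0.3, 0.3]
opening: 0.0671
```

Run:
```python
from h import *
s=env.get_state(); print(s["tcp_pos"],s["force"],s["opening"])
im=vision.get_image("wrist"); cv2.imwrite("pics/w6.png",im[:,:,::-1])
im=vision.get_image("scene"); cv2.imwrite("pics/s6.png",cv2.convertScaleAbs(cv2.resize(im[130:230,280:400,::-1],None,fx=6,fy=6,interpolation=cv2.INTER_CUBIC),alpha=1.4,beta=20))
```

```text
[0.41030587 0.30483361 0.01230999] [-0.14611952  0.3289945   0.33539793] 0.06706197665589772
```

View pics/w6.png

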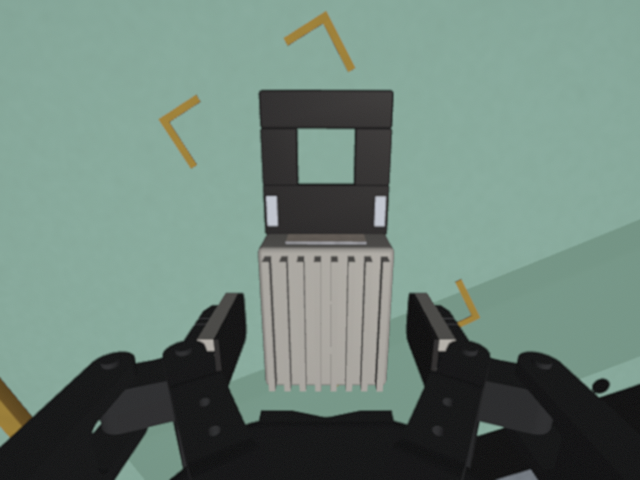

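View pics/s6.png

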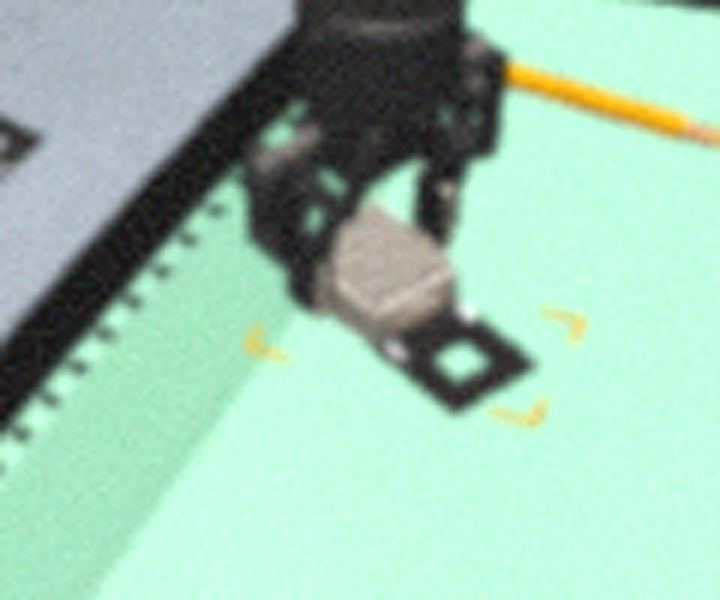

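>>> {"op": "step_arm", "data": {"dp": [[0, 0, 0.002], [0, 0, 0.002], [0, 0, 0.001], [0, 0, 0.001], [0, 0, 0], [0, 0, 0], [0, 0, 0], [0, 0, 0], [0, 0, 0], [0, 0, 0]], "turn": [[0, 0, 0], [0, 0, 0], [0, 0, 0], [0, 0, 0], [0, 0, 0], [0, 0, 0], [0, 0, 0], [0, 0, 0], [0, 0, 0], [0, 0, 0]], "fingers": [55, 55, 55, 55, 55, 55, 60, 65, 70, 75]}}

```text
t: 13.7
tcp_pos: [0.4103, 0.3048, 0.0063]
tcp_rot: [-0.0, 0.978, -0.21, 0.0]
force: [0.5, -0.6, -0.8]
opening: 0.0604
```

>>> {"op": "step_arm", "data": {"dp": [[0, 0, 0], [0, 0, 0], [0, 0, 0], [0, 0, 0], [0, 0, 0], [0, 0, 0], [0, 0, 0], [0, 0, 0], [0, 0, 0], [0, 0, 0]], "turn": [[0, 0, 0], [0, 0, 0], [0, 0, 0], [0, 0, 0], [0, 0, 0], [0, 0, 0], [0, 0, 0], [0, 0, 0], [0, 0, 0], [0, 0, 0]], "fingers": [80, 85, 90, 95, 100, 105, 110, 120, 130, 130], "squeeze": 40}}

```text
t: 14.7
tcp_pos: [0.4104, 0.305, 0.0065]
tcp_rot: [-0.0, 0.978, -0.21, 0.0]
force: [-1.0, -0.3, 5.3]
opening: 0.0491
```

Run:
```python
from h import *
s=env.get_state(); print(s["tcp_pos"],s["force"],s["opening"])
im=vision.get_image("wrist"); cv2.imwrite("pics/w7.png",im[:,:,::-1])
```

```text
[0.41038095 0.30499688 0.00646179] [-0.98654221 -0.34572678  5.32176713] 0.04910282964167484
```

View pics/w7.png

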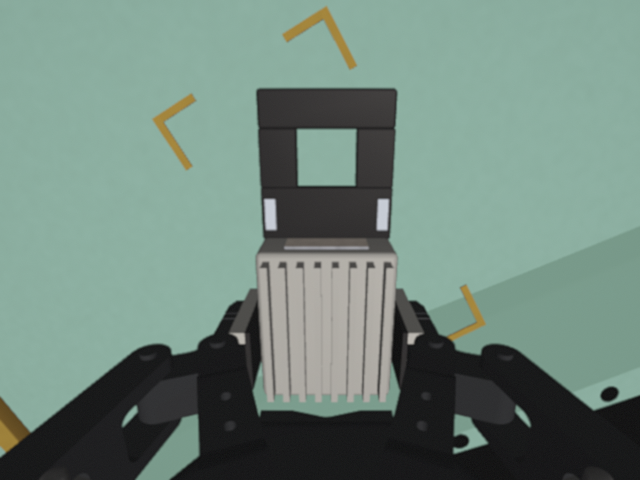

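Gripped at 49 mm, with a light 5 N press onto the glass. In the wrist view the nose edge is at row 89, columns 257–397. Next I'll work out the slide to a point ahead of the mouth.

```bash
cat > m.py <<'E'
from h import *
BY=-.157; M=np.array([.5562,-.0510])
a=np.array([np.cos(BY),np.sin(BY)]); n=np.array([-a[1],a[0]])
def loc(px,z,s):
    T=tcpT(s); p=ray2plane("wrist",px,z,s); return (np.linalg.inv(T)@np.c_[p,np.ones(len(p))].T).T[:,:3]
E
python3 - <<'E'
from m import *
s=env.get_state(); T=tcpT(s)
p=loc([[257.5,89],[396.5,89],[297.5,128.5],[356.5,128.5],[356.5,186],[297.5,186]],.041,s); print(p.round(4))
N=p[:2].mean(0); W=p[2:].mean(0); print("nose",N,"win",W)
nw=(T@[*N,1])[:2]; yaw=np.arctan2(T[1,0],T[0,0]); print("nose world",nw,"tool yaw",yaw)
tgt=M-.03*a; 
# tcp target: nose offset in tool after yaw BY
c,sn=np.cos(BY),np.sin(BY); Rt=np.array([[c,sn],[sn,-c]])
off=np.array([W[0]+.0245,W[1]]); 
for o in (N[:2],off):
    tcp=tgt-Rt@o; d=tcp-s["tcp_pos"][:2]; print("tcp tgt",tcp,"d world",d,"in present tool",T[:2,:2].T@d,"dyaw",BY-yaw)
E
```

```text
[[ 0.0867 -0.0235 -0.0345]
 [ 0.0867  0.0248 -0.0345]
 [ 0.0735 -0.0099 -0.0345]
 [ 0.0734  0.0112 -0.0345]
 [ 0.0528  0.0116 -0.0345]
 [ 0.0528 -0.0104 -0.0345]]
nose [ 0.08674176  0.00062022 -0.03451229] win [ 0.0631347   0.00063307 -0.03451576]
nose world [0.48926361 0.26886502] tool yaw -0.4226227068571254
tcp tgt [ 0.44099104 -0.03213415] d world [ 0.03057057 -0.33715749] in present tool [0.16616729 0.29495448] dyaw 0.2656227068571254
tcp tgt [ 0.4401111  -0.03198185] d world [ 0.02969062 -0.33700519] in present tool [0.1653023  0.29517649] dyaw 0.2656227068571254
```

>>> {"op": "step_arm", "data": {"dp": [[0.004, 0.007, 0], [0.008, 0.014, 0], [0.0118, 0.0211, 0], [0.0118, 0.0211, 0], [0.0118, 0.0211, 0], [0.0118, 0.0211, 0], [0.0118, 0.0211, 0], [0.0118, 0.0211, 0], [0.008, 0.014, 0], [0.004, 0.007, 0]], "turn": [[0, 0, 0], [0, 0, 0], [0, 0, 0], [0, 0, 0], [0, 0, 0], [0, 0, 0], [0, 0, 0], [0, 0, 0], [0, 0, 0], [0, 0, 0]], "fingers": [130, 130, 130, 130, 130, 130, 130, 130, 130, 130]}}

```text
t: 15.75
tcp_pos: [0.4279, 0.1112, 0.0065]
tcp_rot: [-0.001, 0.978, -0.21, 0.0]
force: [-0.4, 3.5, 4.1]
opening: 0.0496
```

Run:
```python
from h import *
s=env.get_state(); print(s["tcp_pos"],s["tcp_rot"],s["force"],s["opening"])
im=vision.get_image("wrist"); cv2.imwrite("pics/w8.png",im[:,:,::-1])
```

```text
[0.42786208 0.11117472 0.0064953 ] [-5.81516886e-04  9.77623180e-01 -2.10362636e-01  3.76680819e-04] [-0.38352832  3.47148682  4.14481939] 0.04958004753436518
```

View pics/w8.png

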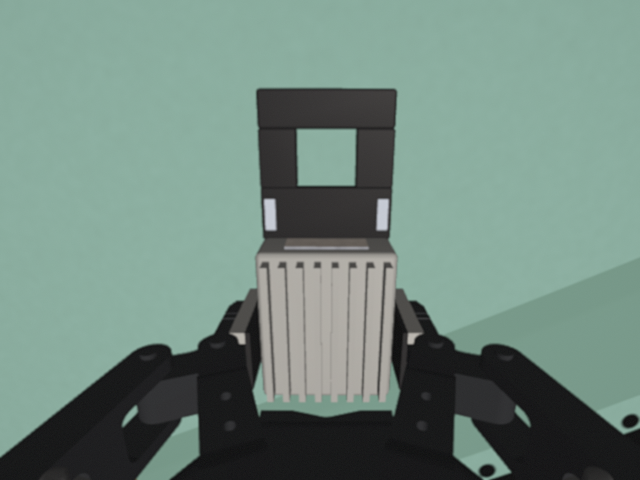

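The module kept its place in the grip (nose row 89, same columns) and nothing else is near it. I'll slide on and turn it to the bracket's heading.

>>> {"op": "step_arm", "data": {"dp": [[0.005, 0.009, 0], [0.01, 0.018, 0], [0.012, 0.0215, 0], [0.012, 0.0215, 0], [0.012, 0.0215, 0], [0.01, 0.018, 0], [0.006, 0.0108, 0], [0.003, 0.005, 0], [0, 0, 0], [0, 0, 0]], "turn": [[0, 0, 0], [0, 0, 0], [0, 0, 0], [0, 0, 0], [0, 0, 0], [0, 0, 0], [0, 0, 0], [0, 0, 0], [0, 0, -0.06], [0, 0, -0.06]], "fingers": [130, 130, 130, 130, 130, 130, 130, 130, 130, 130]}}

```text
t: 16.8
tcp_pos: [0.4401, -0.0314, 0.0065]
tcp_rot: [0.0, 0.989, -0.15, 0.0]
force: [1.2, -2.4, 6.9]
opening: 0.0493
```

>>> {"op": "step_arm", "data": {"dp": [[0, 0, 0], [0, 0, 0], [0, 0, 0], [0, 0, 0], [0, 0, 0], [0, 0, 0], [0, 0, 0], [0, 0, 0], [0, 0, 0], [0, 0, 0]], "turn": [[0, 0, -0.06], [0, 0, -0.055], [0, 0, -0.03], [0, 0, 0], [0, 0, 0], [0, 0, 0], [0, 0, 0], [0, 0, 0], [0, 0, 0], [0, 0, 0]], "fingers": [130, 130, 130, 130, 130, 130, 130, 130, 130, 130]}}

```text
t: 17.8
tcp_pos: [0.4402, -0.0311, 0.0065]
tcp_rot: [0.0, 0.997, -0.078, 0.0]
force: [0.5, -2.2, 7.3]
opening: 0.0493
```

Run:
```python
from h import *
s=env.get_state(); T=tcpT(s); print(s["tcp_pos"],np.arctan2(T[1,0],T[0,0]),s["force"],s["opening"])
im=vision.get_image("wrist"); cv2.imwrite("pics/w9.png",im[:,:,::-1])
im=vision.get_image("top"); cv2.imwrite("pics/t9.png",im[:,:,::-1])
```

```text
[ 0.44016572 -0.03109674  0.00645396] -0.1566697878923596 [ 0.49729445 -2.18647797  7.32556584] 0.049322186548112774
```

View pics/w9.png

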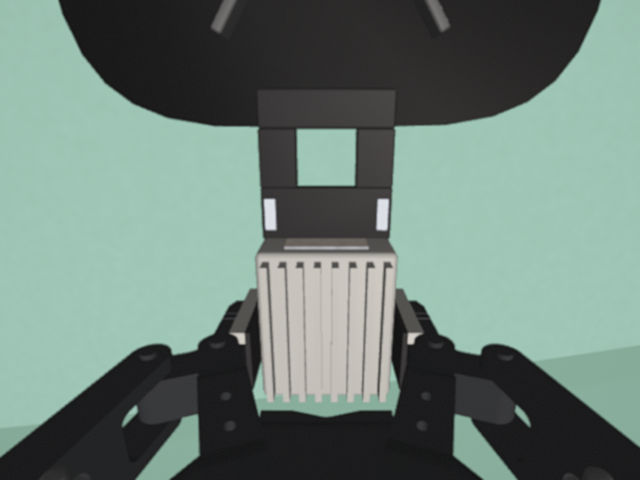

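Cheek tips appear at about (217,28) and (444,28), and the module nose is centred at column 327. Zooming in to measure the sideways offset.

Run:
```python
from m import *
im=cv2.imread("pics/w9.png"); a_=cv2.resize(im[0:110,200:465],None,fx=3,fy=3,interpolation=cv2.INTER_CUBIC); cv2.imwrite("pics/w9c.png",cv2.convertScaleAbs(a_,alpha=2,beta=20))
t=cv2.imread("pics/t9.png"); b=cv2.resize(t[150:260,310:420],None,fx=5.4,fy=5.4,interpolation=cv2.INTER_CUBIC); cv2.imwrite("pics/t9c.png",cv2.convertScaleAbs(b,alpha=1.8,beta=20))
```

```text
(no output)
```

View pics/w9c.png

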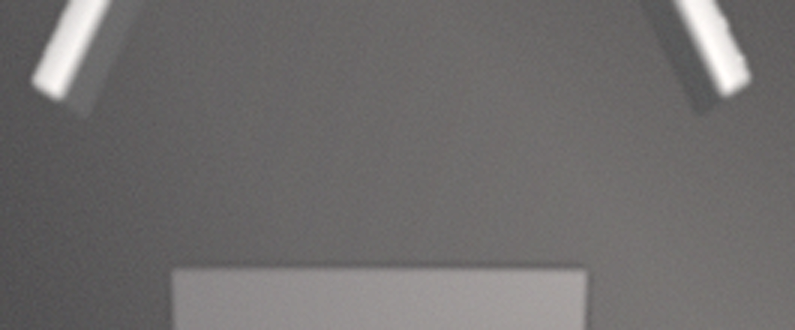

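View pics/t9c.png

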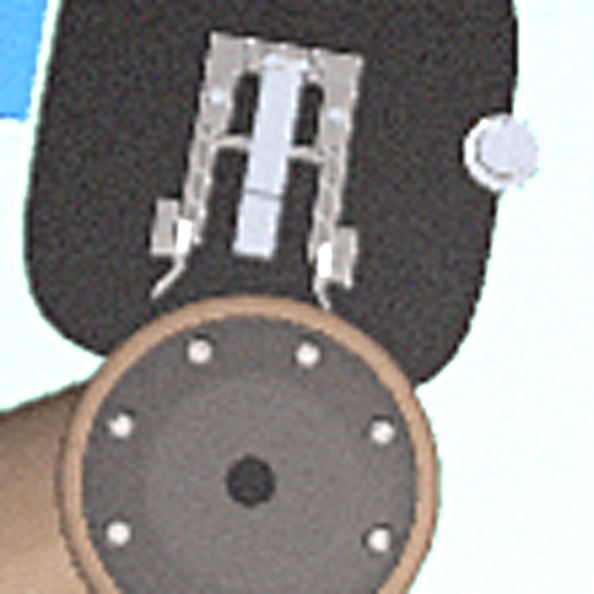

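Run:
```python
from m import *
s=env.get_state()
f=lambda l:[[200+(x+.5)/3-.5,(y+.5)/3-.5] for x,y in l]
t=loc(f([(62,100),(725,97),(35,80),(750,80)]),.046,s); g=loc(f([(88,117),(700,115)]),.035,s); nn=loc(f([(172,268),(586,268)]),.041,s)
print(t[:,:2].round(4),g[:,:2].round(4),nn[:,:2].round(4)); print(t[:2].mean(0),t[2:].mean(0),g.mean(0),nn.mean(0))
```

```text
[[ 0.1034 -0.0339]
 [ 0.1037  0.0376]
 [ 0.1054 -0.0366]
 [ 0.1054  0.0402]] [[ 0.104  -0.0338]
 [ 0.1042  0.0379]] [[ 0.0867 -0.0237]
 [ 0.0867  0.0243]]
[ 0.10351591  0.00186176 -0.03952182] [ 0.10535896  0.00176194 -0.03952142] [ 0.1040995   0.00206239 -0.02852158] [ 0.08667641  0.00029611 -0.03452666]
```

Bracket centreline is 1.6 mm to the tool's +y side, and the nose is 31 mm before the mouth. I'll shift sideways and advance to about 2 mm before the mouth.

>>> {"op": "step_arm", "data": {"dp": [[0, 0.0008, 0], [0, 0.0008, 0], [0.003, 0, 0], [0.005, 0, 0], [0.006, 0, 0], [0.006, 0, 0], [0.005, 0, 0], [0.003, 0, 0], [0.001, 0, 0], [0, 0, 0]], "turn": [[0, 0, 0], [0, 0, 0], [0, 0, 0], [0, 0, 0], [0, 0, 0], [0, 0, 0], [0, 0, 0], [0, 0, 0], [0, 0, 0], [0, 0, 0]], "fingers": [130, 130, 130, 130, 130, 130, 130, 130, 130, 130]}}

```text
t: 18.9
tcp_pos: [0.4598, -0.039, 0.0062]
tcp_rot: [0.002, 0.997, -0.08, -0.007]
force: [-30.2, 6.5, 44.2]
opening: 0.0488
```

Run:
```python
from h import *
s=env.get_state(); T=tcpT(s); print(s["tcp_pos"],np.arctan2(T[1,0],T[0,0]),s["force"],s["opening"])
im=vision.get_image("wrist")[:,:,::-1]; cv2.imwrite("pics/w10.png",im)
a_=cv2.resize(im[0:150,200:465],None,fx=3,fy=3,interpolation=cv2.INTER_CUBIC); cv2.imwrite("pics/w10c.png",cv2.convertScaleAbs(a_,alpha=2,beta=20))
```

```text
[ 0.45982981 -0.03903844  0.00618693] -0.15921926287177304 [-30.16036545   6.50241574  44.24131869] 0.04881605838458024
```

View pics/w10c.png

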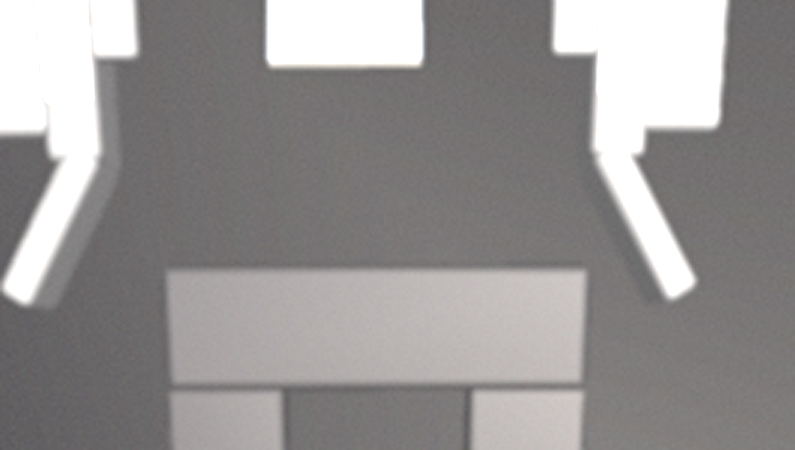

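Something resists: the force is (-30, 6, 44) N, the advance fell 8 mm short, and the tool drifted 3 mm sideways, yet the nose hasn't touched the bracket. I'll find out why before moving again.

Run:
```python
from h import *
s=env.get_state(); print(s)
im=vision.get_image("scene")[:,:,::-1]; cv2.imwrite("pics/s10.png",im)
```

```text
{'t': 18.95, 'qpos': array([ 0.34225557,  0.25379492, -0.68211336, -0.00287428, -0.64859397,
        1.07170957]), 'joint_vel': array([ 0.00109987, -0.00093107, -0.00274378,  0.00161232,  0.0013837 ,
       -0.00109421]), 'effort': array([ -1.87065426, -23.98643553,  25.05507767,   6.86206251,
         8.85997385,  -0.02979369]), 'tcp_pos': array([ 0.45983296, -0.03904087,  0.006178  ]), 'tcp_rot': array([ 0.00201328,  0.99681245, -0.07948102, -0.00660673]), 'force': array([-29.86601585,   6.17188349,  43.60412556]), 'torque': array([ 2.54600861, 10.27094152, -0.02655648]), 'opening': 0.04933279051783177}
```

View pics/s10.png

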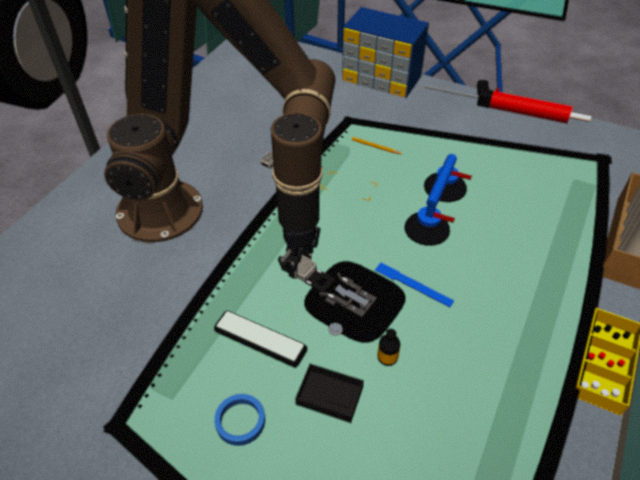

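View pics/w10.png

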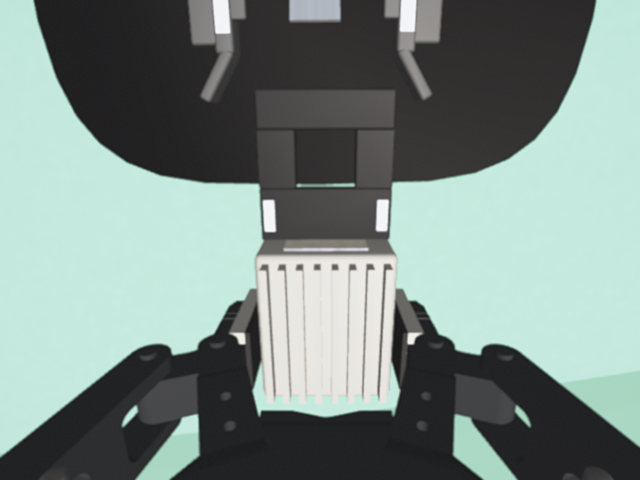

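Nothing is in contact ahead: in the wrist view the nose (row 89) is between the cheek tips, clear on both sides. The load acts at the fingertips and looks like friction from the tips pressing on the glass and jamming as the arm pushes forward. I'll back the command off to relax it, then regrip a little higher.

>>> {"op": "step_arm", "data": {"dp": [[-0.002, 0, 0], [-0.002, 0, 0], [-0.002, 0, 0], [-0.002, 0, 0], [-0.001, 0, 0], [0, 0, 0], [0, 0, 0], [0, 0, 0], [0, 0, 0], [0, 0, 0]], "turn": [[0, 0, 0], [0, 0, 0], [0, 0, 0], [0, 0, 0], [0, 0, 0], [0, 0, 0], [0, 0, 0], [0, 0, 0], [0, 0, 0], [0, 0, 0]], "fingers": [130, 130, 130, 130, 130, 130, 130, 130, 130, 130]}}

```text
t: 20.0
tcp_pos: [0.4595, -0.0359, 0.0063]
tcp_rot: [0.0, 0.997, -0.078, -0.0]
force: [1.5, -5.0, 7.5]
opening: 0.0497
```

Run:
```python
from m import *
s=env.get_state(); print(s["qpos"],s["effort"],s["force"],s["torque"])
im=vision.get_image("scene")[:,:,::-1]
cv2.imwrite("pics/s11.png",cv2.convertScaleAbs(cv2.resize(im[225:335,255:395],None,fx=5.4,fy=5.4,interpolation=cv2.INTER_CUBIC),alpha=1.5,beta=20))
im=vision.get_image("wrist")[:,:,::-1]; cv2.imwrite("pics/w11.png",im)
cv2.imwrite("pics/w11c.png",cv2.convertScaleAbs(cv2.resize(im[230:430,200:460],None,fx=3,fy=3,interpolation=cv2.INTER_CUBIC),alpha=1.5,beta=30))
```

```text
[ 3.51725864e-01  2.45443511e-01 -6.95876517e-01  8.03491675e-04
 -6.30105381e-01  1.06126644e+00] [  1.8780899  -35.81623793  16.85773551   2.43989535   0.29761266
  -0.08922597] [ 1.51142048 -4.99824648  7.50388319] [-1.81822395 -0.35361575  0.11903903]
```

View pics/s11.png

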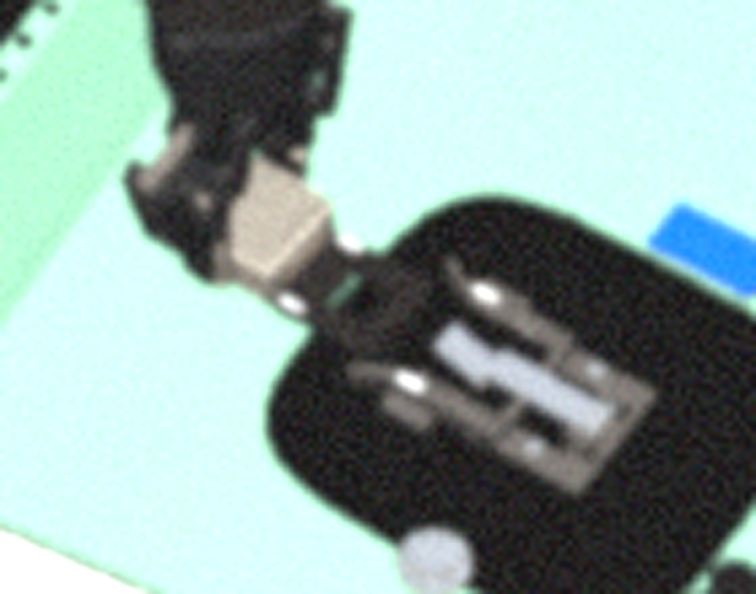

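View pics/w11c.png

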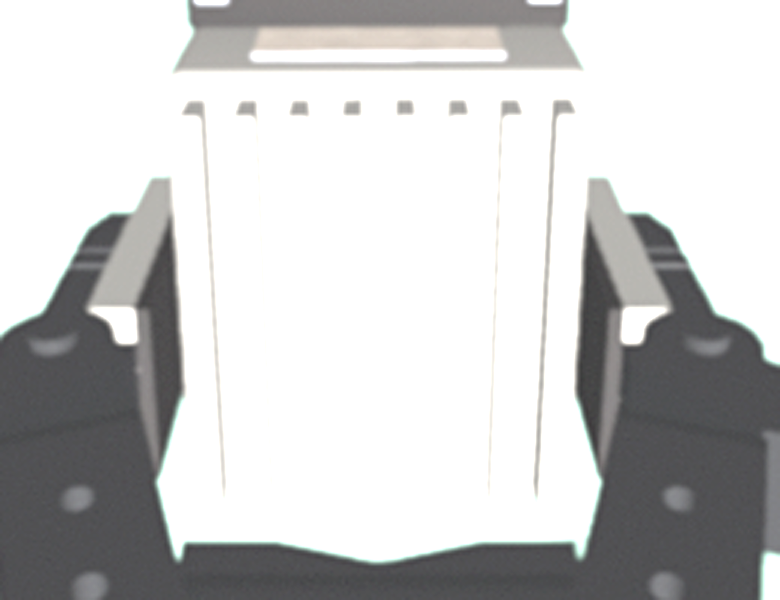

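The cheeks are clear of the tongue. The residual load ratio (5 N sideways to 7.5 N down, and 31 to 44 before) confirms friction of about 0.7 from pressed-down tips. I'll release, raise 3 mm and regrip.

>>> {"op": "step_arm", "data": {"dp": [[0, 0, 0], [0, 0, 0], [0, 0, -0.001], [0, 0, -0.001], [0, 0, -0.001], [0, 0, 0], [0, 0, 0], [0, 0, 0], [0, 0, 0], [0, 0, 0]], "turn": [[0, 0, 0], [0, 0, 0], [0, 0, 0], [0, 0, 0], [0, 0, 0], [0, 0, 0], [0, 0, 0], [0, 0, 0], [0, 0, 0], [0, 0, 0]], "fingers": [85, 85, 85, 85, 85, 95, 105, 115, 125, 130], "squeeze": 40}}

```text
t: 21.1
tcp_pos: [0.4595, -0.0358, 0.0095]
tcp_rot: [0.0, 0.997, -0.079, 0.0]
force: [-0.9, -1.5, 4.9]
opening: 0.0494
```

Run:
```python
from m import *
s=env.get_state(); print(s["t"],s["tcp_pos"],s["force"],s["opening"])
im=vision.get_image("wrist")[:,:,::-1]; cv2.imwrite("pics/w12.png",im)
a_=cv2.resize(im[0:150,200:465],None,fx=3,fy=3,interpolation=cv2.INTER_CUBIC); cv2.imwrite("pics/w12c.png",cv2.convertScaleAbs(a_,alpha=2,beta=20))
```

```text
21.1 [ 0.45945306 -0.03577633  0.00953761] [-0.85484498 -1.49692556  4.88645661] 0.049395310714133965
```

View pics/w12c.png

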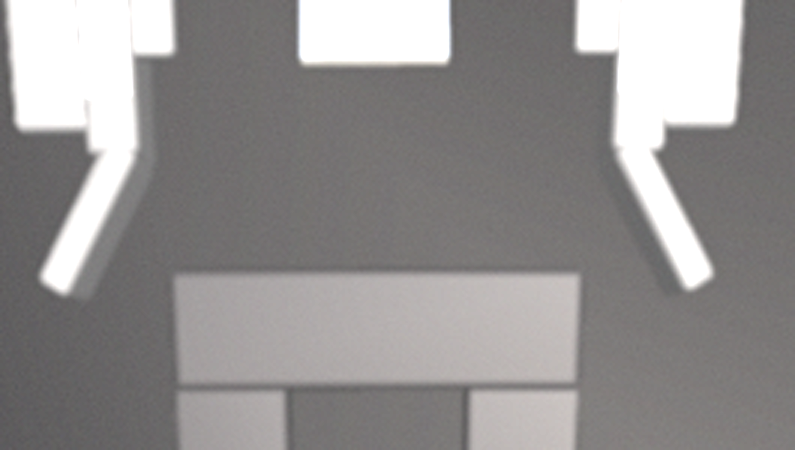

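Now centred: cheek tips mid 377 against nose mid 377 in the crop. I'll relieve the remaining downward press slightly, then go forward slowly.

>>> {"op": "step_arm", "data": {"dp": [[0, 0, -0.0003], [0, 0, -0.0003], [0.001, 0, 0], [0.001, 0, 0], [0.001, 0, 0], [0.001, 0, 0], [0.001, 0, 0], [0, 0, 0], [0, 0, 0], [0, 0, 0]], "turn": [[0, 0, 0], [0, 0, 0], [0, 0, 0], [0, 0, 0], [0, 0, 0], [0, 0, 0], [0, 0, 0], [0, 0, 0], [0, 0, 0], [0, 0, 0]], "fingers": [130, 130, 130, 130, 130, 130, 130, 130, 130, 130]}}

```text
t: 22.15
tcp_pos: [0.4644, -0.0364, 0.0098]
tcp_rot: [0.0, 0.997, -0.079, -0.0]
force: [-0.1, -0.1, -2.9]
opening: 0.049
```

It moves freely now, and the reading is about the module's own weight. I'll lower 0.2 mm to keep it on the glass and go on into the mouth.

>>> {"op": "step_arm", "data": {"dp": [[0, 0, 0.0002], [0.0015, 0, 0], [0.0015, 0, 0], [0.0015, 0, 0], [0.0015, 0, 0], [0.0015, 0, 0], [0.0015, 0, 0], [0.001, 0, 0], [0, 0, 0], [0, 0, 0]], "turn": [[0, 0, 0], [0, 0, 0], [0, 0, 0], [0, 0, 0], [0, 0, 0], [0, 0, 0], [0, 0, 0], [0, 0, 0], [0, 0, 0], [0, 0, 0]], "fingers": [130, 130, 130, 130, 130, 130, 130, 130, 130, 130]}}

```text
t: 23.15
tcp_pos: [0.4744, -0.0379, 0.0096]
tcp_rot: [-0.0, 0.997, -0.079, 0.0]
force: [0.4, 0.4, -3.2]
opening: 0.0491
```

Run:
```python
from m import *
s=env.get_state(); print(s["t"],s["tcp_pos"],s["force"],s["opening"])
im=vision.get_image("wrist")[:,:,::-1]; cv2.imwrite("pics/w13.png",im)
a_=cv2.resize(im[0:200,200:465],None,fx=3,fy=3,interpolation=cv2.INTER_CUBIC); cv2.imwrite("pics/w13c.png",cv2.convertScaleAbs(a_,alpha=2,beta=20))
```

```text
23.15 [ 0.47438871 -0.0379483   0.00959274] [ 0.4345585   0.43776161 -3.16228723] 0.04911536049627313
```

View pics/w13c.png

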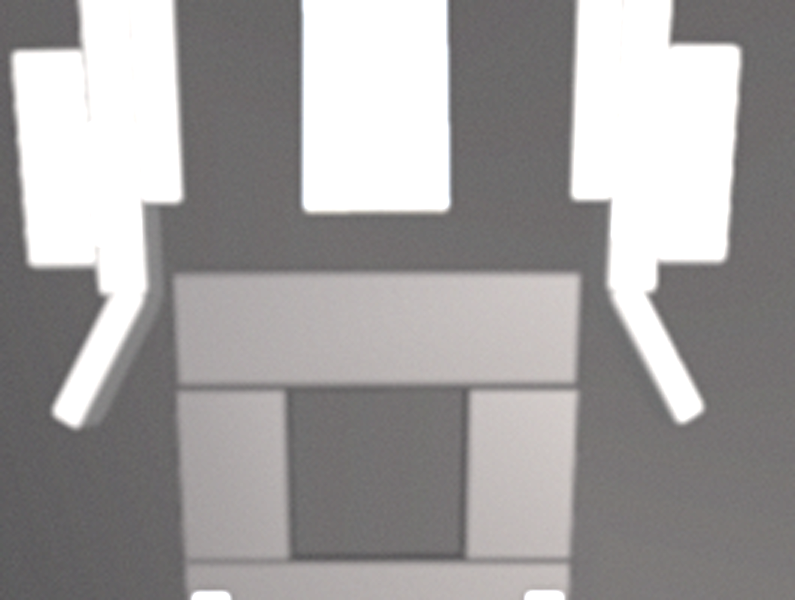

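Nose centred (mid 377, rails mid about 377) and just inside the mouth; clip undisturbed. Continue.

>>> {"op": "step_arm", "data": {"dp": [[0, 0, 0.0003], [0.0015, 0, 0], [0.0015, 0, 0], [0.0015, 0, 0], [0.0015, 0, 0], [0.0015, 0, 0], [0.0015, 0, 0], [0.001, 0, 0], [0, 0, 0], [0, 0, 0]], "turn": [[0, 0, 0], [0, 0, 0], [0, 0, 0], [0, 0, 0], [0, 0, 0], [0, 0, 0], [0, 0, 0], [0, 0, 0], [0, 0, 0], [0, 0, 0]], "fingers": [130, 130, 130, 130, 130, 130, 130, 130, 130, 130]}}

```text
t: 24.2
tcp_pos: [0.4825, -0.04, 0.0095]
tcp_rot: [0.0, 0.997, -0.079, -0.001]
force: [-7.5, 0.5, 9.3]
opening: 0.0489
```

Run:
```python
from m import *
s=env.get_state(); print(s["t"],s["tcp_pos"],s["force"],s["opening"])
im=vision.get_image("wrist")[:,:,::-1]; cv2.imwrite("pics/w14.png",im)
a_=cv2.resize(im[0:200,200:465],None,fx=3,fy=3,interpolation=cv2.INTER_CUBIC); cv2.imwrite("pics/w14c.png",cv2.convertScaleAbs(a_,alpha=2,beta=20))
```

```text
24.2 [ 0.48247867 -0.03996139  0.00954103] [-7.47343298  0.46236374  9.29458115] 0.048863255505253514
```

View pics/w14c.png

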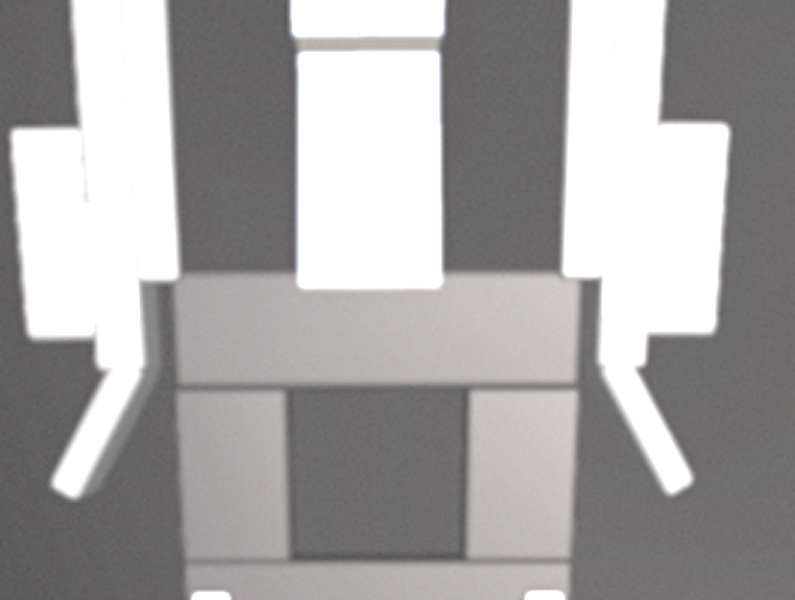

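The press onto the glass came back (9 N) and drags, with 0.7 mm drift to tool +y. I'll raise 0.4 mm and check before going on.

>>> {"op": "step_arm", "data": {"dp": [[0, 0, -0.0004], [0, 0, 0], [0, 0, 0], [0, 0, 0], [0, 0, 0], [0, 0, 0], [0, 0, 0], [0, 0, 0], [0, 0, 0], [0, 0, 0]], "turn": [[0, 0, 0], [0, 0, 0], [0, 0, 0], [0, 0, 0], [0, 0, 0], [0, 0, 0], [0, 0, 0], [0, 0, 0], [0, 0, 0], [0, 0, 0]], "fingers": [130, 130, 130, 130, 130, 130, 130, 130, 130, 130]}}

```text
t: 25.25
tcp_pos: [0.4841, -0.0395, 0.0097]
tcp_rot: [0.0, 0.997, -0.079, -0.0]
force: [0.4, -1.0, -3.9]
opening: 0.0493
```

>>> {"op": "step_arm", "data": {"dp": [[0.0015, 0, 0], [0.0015, 0, 0], [0.0015, 0, 0], [0.0015, 0, 0], [0.001, 0, 0], [0.001, 0, 0], [0, 0, 0], [0, 0, 0], [0, 0, 0], [0, 0, 0]], "turn": [[0, 0, 0], [0, 0, 0], [0, 0, 0], [0, 0, 0], [0, 0, 0], [0, 0, 0], [0, 0, 0], [0, 0, 0], [0, 0, 0], [0, 0, 0]], "fingers": [130, 130, 130, 130, 130, 130, 130, 130, 130, 130]}}

```text
t: 26.25
tcp_pos: [0.492, -0.0408, 0.0097]
tcp_rot: [0.0, 0.997, -0.079, -0.0]
force: [-0.2, 0.1, -3.9]
opening: 0.0487
```

Run:
```python
from m import *
s=env.get_state(); print(s["t"],s["tcp_pos"],s["force"],s["opening"])
im=vision.get_image("wrist")[:,:,::-1]; cv2.imwrite("pics/w15.png",im)
a_=cv2.resize(im[0:200,200:465],None,fx=3,fy=3,interpolation=cv2.INTER_CUBIC); cv2.imwrite("pics/w15c.png",cv2.convertScaleAbs(a_,alpha=2,beta=20))
```

```text
26.25 [ 0.49198467 -0.04078408  0.00969745] [-0.15547367  0.06765812 -3.93533018] 0.048706392842243956
```

View pics/w15c.png

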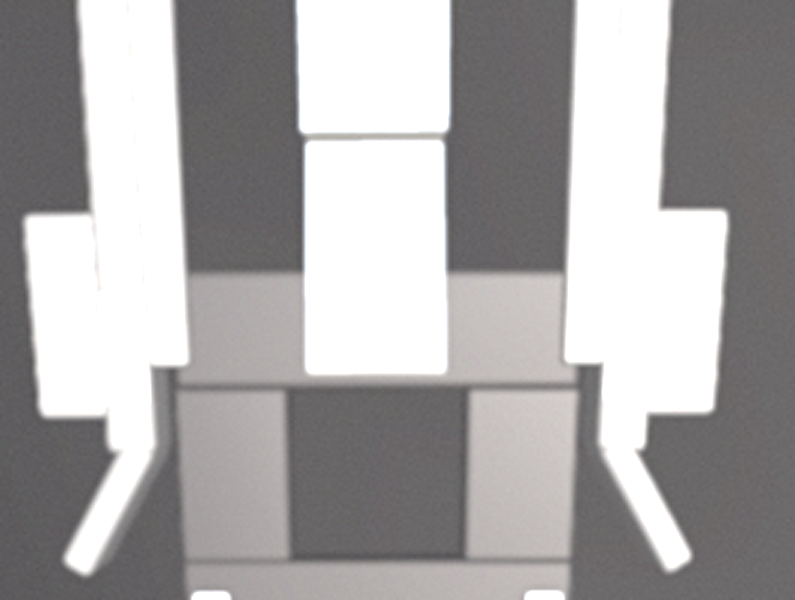

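Centred (lips mid 376.5, nose mid 377), nose about 21 mm in. Next it should meet the clip, so I'll use small steps.

>>> {"op": "step_arm", "data": {"dp": [[0.001, 0, 0], [0.001, 0, 0], [0.001, 0, 0], [0.001, 0, 0], [0.001, 0, 0], [0.001, 0, 0], [0, 0, 0], [0, 0, 0], [0, 0, 0], [0, 0, 0]], "turn": [[0, 0, 0], [0, 0, 0], [0, 0, 0], [0, 0, 0], [0, 0, 0], [0, 0, 0], [0, 0, 0], [0, 0, 0], [0, 0, 0], [0, 0, 0]], "fingers": [130, 130, 130, 130, 130, 130, 130, 130, 130, 130]}}

```text
t: 27.3
tcp_pos: [0.4941, -0.042, 0.0096]
tcp_rot: [0.0, 0.997, -0.079, -0.003]
force: [-13.8, 5.4, 11.9]
opening: 0.0494
```

>>> {"op": "step_arm", "data": {"dp": [[0, 0, -0.0003], [0, 0, 0], [0.001, 0, 0], [0.001, 0, 0], [0.001, 0, 0], [0, 0, 0], [0, 0, 0], [0, 0, 0], [0, 0, 0], [0, 0, 0]], "turn": [[0, 0, 0], [0, 0, 0], [0, 0, 0], [0, 0, 0], [0, 0, 0], [0, 0, 0], [0, 0, 0], [0, 0, 0], [0, 0, 0], [0, 0, 0]], "fingers": [130, 130, 130, 130, 130, 130, 130, 130, 130, 130]}}

```text
t: 28.3
tcp_pos: [0.4961, -0.0429, 0.0096]
tcp_rot: [0.001, 0.997, -0.079, -0.004]
force: [-16.4, 4.6, 11.9]
opening: 0.049
```

Run:
```python
from m import *
s=env.get_state(); print(s["t"],s["tcp_pos"],s["tcp_rot"],s["force"],s["torque"],s["opening"])
im=vision.get_image("wrist")[:,:,::-1]; cv2.imwrite("pics/w16.png",im)
a_=cv2.resize(im[0:200,200:465],None,fx=3,fy=3,interpolation=cv2.INTER_CUBIC); cv2.imwrite("pics/w16c.png",cv2.convertScaleAbs(a_,alpha=2,beta=20))
```

```text
28.3 [ 0.49610799 -0.04288892  0.00958622] [ 7.78179440e-04  9.96846694e-01 -7.92580158e-02 -3.77222442e-03] [-16.3850516    4.64516413  11.89587754] [1.90932872 5.44976281 0.22532328] 0.04895990481105241
```

View pics/w16c.png

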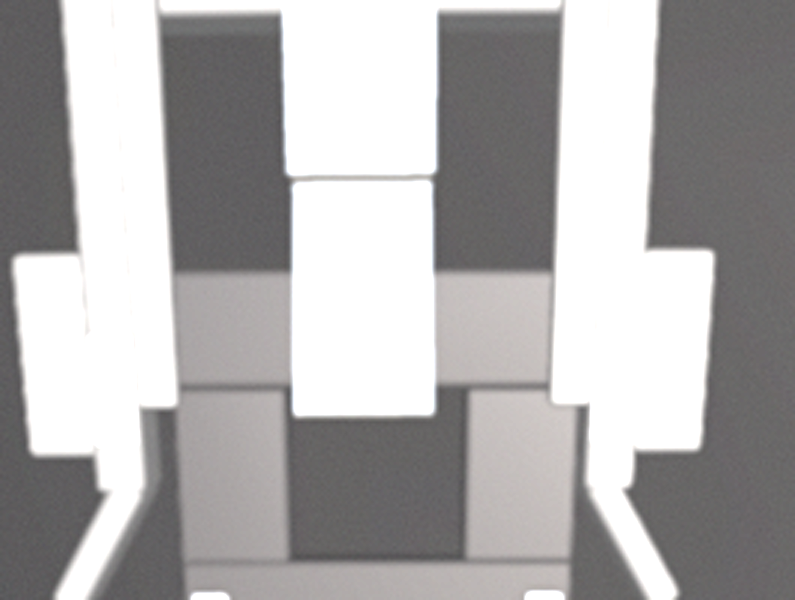

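Pushing makes the arm yield sideways: lips mid 364 against nose mid 377, so the tongue is about 1.5 mm right of centre, against the rail. I'll correct −1.5 mm in tool y, ease the press, then continue.

>>> {"op": "step_arm", "data": {"dp": [[0, -0.0005, 0], [0, -0.0005, 0], [0, -0.0005, 0], [0, -0.0003, -0.0003], [0.001, 0, 0], [0.001, 0, 0], [0, 0, 0], [0, 0, 0], [0, 0, 0], [0, 0, 0]], "turn": [[0, 0, 0], [0, 0, 0], [0, 0, 0], [0, 0, 0], [0, 0, 0], [0, 0, 0], [0, 0, 0], [0, 0, 0], [0, 0, 0], [0, 0, 0]], "fingers": [130, 130, 130, 130, 130, 130, 130, 130, 130, 130]}}

```text
t: 29.35
tcp_pos: [0.497, -0.0423, 0.0096]
tcp_rot: [0.001, 0.997, -0.08, -0.005]
force: [-18.2, 0.0, 13.7]
opening: 0.049
```

Run:
```python
from m import *
s=env.get_state(); print(s["t"],s["tcp_pos"],s["tcp_rot"],s["force"],s["torque"],s["opening"])
im=vision.get_image("wrist")[:,:,::-1]; cv2.imwrite("pics/w17.png",im)
a_=cv2.resize(im[0:200,200:465],None,fx=3,fy=3,interpolation=cv2.INTER_CUBIC); cv2.imwrite("pics/w17c.png",cv2.convertScaleAbs(a_,alpha=2,beta=20))
```

```text
29.35 [ 0.49695204 -0.04230575  0.00956972] [ 0.00133212  0.99680506 -0.0797077  -0.00495864] [-18.2057419    0.031858    13.66523655] [ 0.46173773  6.12223255 -0.0264243 ] 0.04903769024897136
```

View pics/w17c.png

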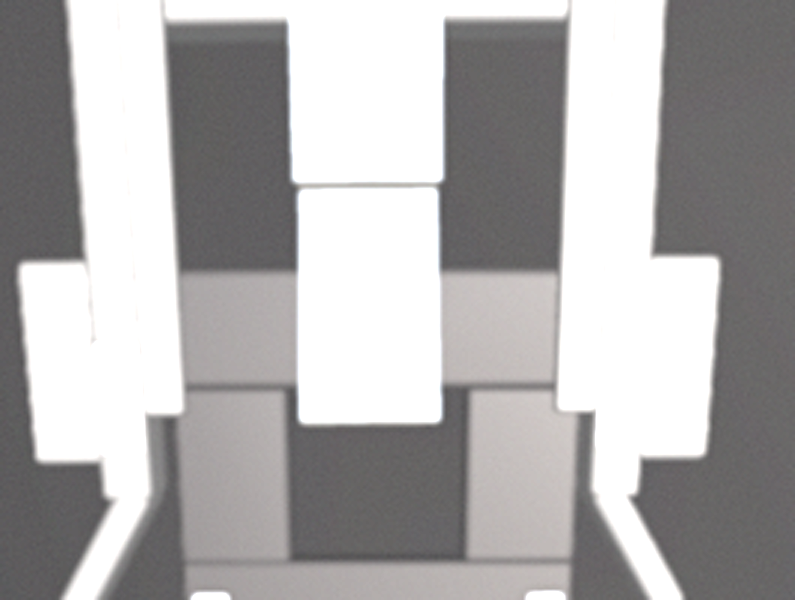

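>>> {"op": "step_arm", "data": {"dp": [[0, -0.0003, -0.0003], [0, 0, -0.0003], [0, 0, 0], [0, 0, 0], [0, 0, 0], [0, 0, 0], [0, 0, 0], [0, 0, 0], [0, 0, 0], [0, 0, 0]], "turn": [[0, 0, 0], [0, 0, 0], [0, 0, 0], [0, 0, 0], [0, 0, 0], [0, 0, 0], [0, 0, 0], [0, 0, 0], [0, 0, 0], [0, 0, 0]], "fingers": [130, 130, 130, 130, 130, 130, 130, 130, 130, 130]}}

```text
t: 30.4
tcp_pos: [0.4975, -0.042, 0.0097]
tcp_rot: [0.001, 0.997, -0.08, -0.005]
force: [-13.2, -1.4, 4.2]
opening: 0.0491
```

>>> {"op": "step_arm", "data": {"dp": [[0.0008, -0.0001, -0.0001], [0.0008, -0.0001, -0.0001], [0.0008, 0, -0.0001], [0.0008, 0, 0], [0.0008, 0, 0], [0, 0, 0], [0, 0, 0], [0, 0, 0], [0, 0, 0], [0, 0, 0]], "turn": [[0, 0, 0], [0, 0, 0], [0, 0, 0], [0, 0, 0], [0, 0, 0], [0, 0, 0], [0, 0, 0], [0, 0, 0], [0, 0, 0], [0, 0, 0]], "fingers": [130, 130, 130, 130, 130, 130, 130, 130, 130, 130]}}

```text
t: 31.4
tcp_pos: [0.5015, -0.0421, 0.0098]
tcp_rot: [0.001, 0.997, -0.08, -0.005]
force: [-13.8, 0.4, 3.0]
opening: 0.0494
```

Run:
```python
from m import *
s=env.get_state(); print(s["t"],s["tcp_pos"],s["tcp_rot"],s["force"],s["torque"],s["opening"])
im=vision.get_image("wrist")[:,:,::-1]; cv2.imwrite("pics/w18.png",im)
a_=cv2.resize(im[0:200,200:465],None,fx=3,fy=3,interpolation=cv2.INTER_CUBIC); cv2.imwrite("pics/w18c.png",cv2.convertScaleAbs(a_,alpha=2,beta=20))
```

```text
31.4 [ 0.50146838 -0.04211524  0.00979419] [ 0.00113504  0.99680473 -0.07972871 -0.00472947] [-13.75224552   0.4460176    3.00542241] [0.48333224 4.61275079 0.03007343] 0.04937835599992708
```

View pics/w18c.png

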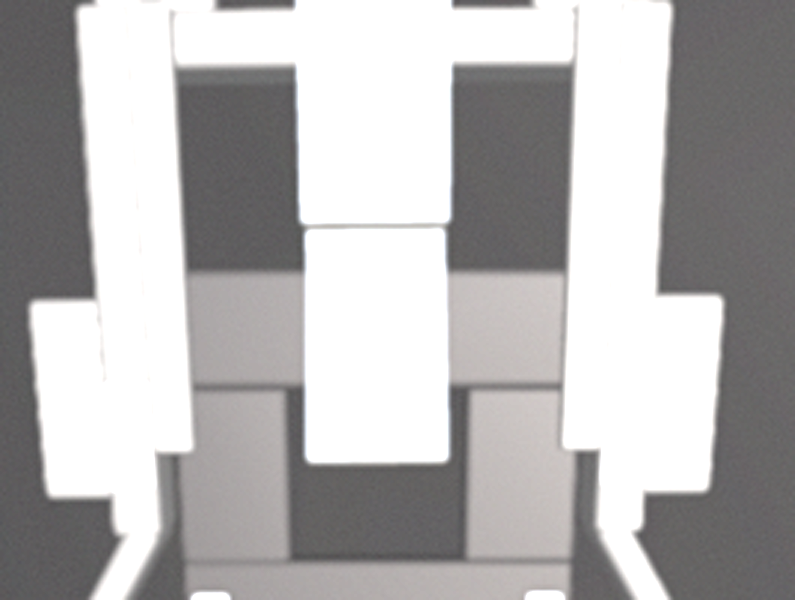

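Sliding well now: about 14 N push, centred (lips mid 379, nose mid 378), nose about 31 mm in. Continue.

>>> {"op": "step_arm", "data": {"dp": [[0.001, 0, -0.0001], [0.001, 0, 0], [0.001, 0, 0], [0.001, 0, -0.0001], [0.001, 0, 0], [0.001, 0, 0], [0, 0, 0], [0, 0, 0], [0, 0, 0], [0, 0, 0]], "turn": [[0, 0, 0], [0, 0, 0], [0, 0, 0], [0, 0, 0], [0, 0, 0], [0, 0, 0], [0, 0, 0], [0, 0, 0], [0, 0, 0], [0, 0, 0]], "fingers": [130, 130, 130, 130, 130, 130, 130, 130, 130, 130]}}

```text
t: 32.45
tcp_pos: [0.5099, -0.0425, 0.0103]
tcp_rot: [0.001, 0.997, -0.079, -0.003]
force: [-5.8, 0.4, -3.2]
opening: 0.049
```

Run:
```python
from m import *
s=env.get_state(); print(s["t"],s["tcp_pos"],s["tcp_rot"],s["force"],s["torque"],s["opening"])
im=vision.get_image("wrist")[:,:,::-1]; cv2.imwrite("pics/w19.png",im)
a_=cv2.resize(im[0:200,200:465],None,fx=3,fy=3,interpolation=cv2.INTER_CUBIC); cv2.imwrite("pics/w19c.png",cv2.convertScaleAbs(a_,alpha=2,beta=20))
```

```text
32.45 [ 0.50994912 -0.04252607  0.01029392] [ 6.43704118e-04  9.96837223e-01 -7.94200612e-02 -2.75522773e-03] [-5.76421639  0.38346271 -3.15319555] [ 0.1865637   2.27209086 -0.06809328] 0.04904201254512897
```

View pics/w19c.png

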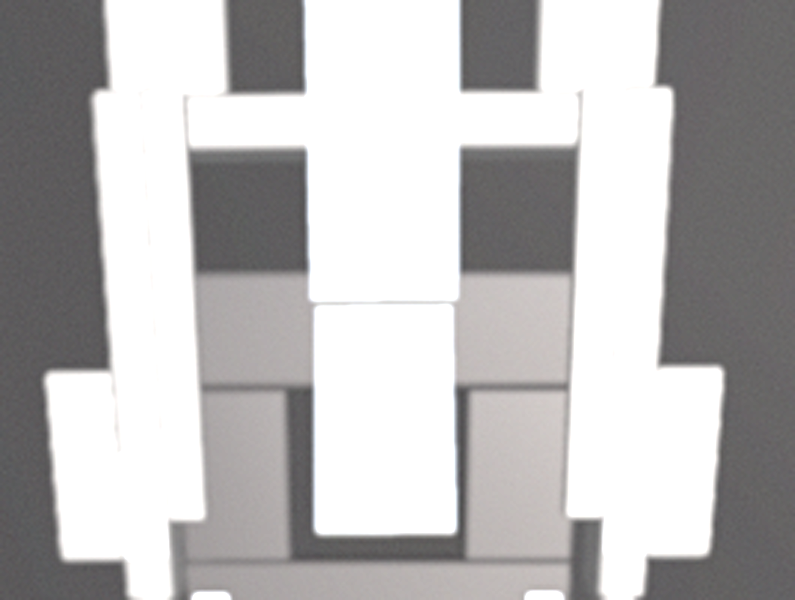

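The clip now rides on the nose bridge (push down to 6 N), nose about 39 mm in, about 1 mm left of centre and the tool 0.5 mm high. I'll correct both and advance.

>>> {"op": "step_arm", "data": {"dp": [[0, 0.0004, 0.0002], [0, 0.0004, 0.0002], [0.001, 0, 0], [0.001, 0, 0], [0.001, 0, 0], [0.001, 0, 0], [0.001, 0, 0], [0.001, 0, 0], [0, 0, 0], [0, 0, 0]], "turn": [[0, 0, 0], [0, 0, 0], [0, 0, 0], [0, 0, 0], [0, 0, 0], [0, 0, 0], [0, 0, 0], [0, 0, 0], [0, 0, 0], [0, 0, 0]], "fingers": [130, 130, 130, 130, 130, 130, 130, 130, 130, 130]}}

```text
t: 33.5
tcp_pos: [0.5157, -0.0442, 0.01]
tcp_rot: [0.001, 0.997, -0.079, -0.003]
force: [-6.3, 0.7, -1.4]
opening: 0.0491
```

Run:
```python
from m import *
s=env.get_state(); print(s["t"],s["tcp_pos"],s["tcp_rot"],s["force"],s["torque"],s["opening"])
im=vision.get_image("wrist")[:,:,::-1]; cv2.imwrite("pics/w20.png",im)
a_=cv2.resize(im[0:200,200:465],None,fx=3,fy=3,interpolation=cv2.INTER_CUBIC); cv2.imwrite("pics/w20c.png",cv2.convertScaleAbs(a_,alpha=2,beta=20))
```

```text
33.5 [ 0.51573465 -0.04416621  0.00997832] [ 5.91725350e-04  9.96842321e-01 -7.93568163e-02 -2.74474079e-03] [-6.29260276  0.72528282 -1.44839589] [0.25534302 2.47097536 0.0120635 ] 0.049057129560674935
```

View pics/w20c.png

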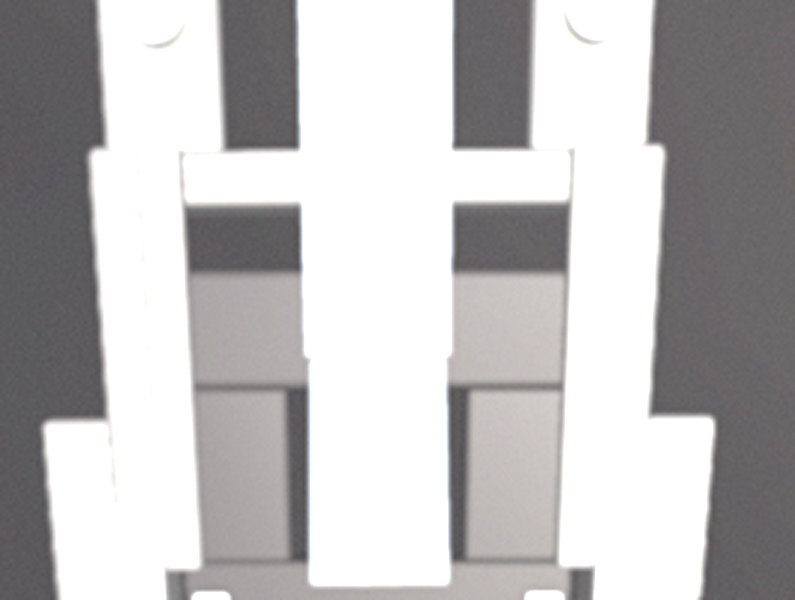

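Centred. End stop edge at row 206, nose at row 271, about 6.5 mm to go. Final approach in small steps.

>>> {"op": "step_arm", "data": {"dp": [[0.001, 0, 0], [0.001, 0, 0], [0.001, 0, 0], [0.001, 0, 0], [0.001, 0, 0], [0.0005, 0, 0], [0, 0, 0], [0, 0, 0], [0, 0, 0], [0, 0, 0]], "turn": [[0, 0, 0], [0, 0, 0], [0, 0, 0], [0, 0, 0], [0, 0, 0], [0, 0, 0], [0, 0, 0], [0, 0, 0], [0, 0, 0], [0, 0, 0]], "fingers": [130, 130, 130, 130, 130, 130, 130, 130, 130, 130]}}

```text
t: 34.55
tcp_pos: [0.5225, -0.0447, 0.0104]
tcp_rot: [0.0, 0.997, -0.079, -0.002]
force: [-5.8, 1.3, -1.5]
opening: 0.0493
```

Run:
```python
from m import *
s=env.get_state(); print(s["t"],s["tcp_pos"],s["tcp_rot"],s["force"],s["torque"],s["opening"])
im=vision.get_image("wrist")[:,:,::-1]; cv2.imwrite("pics/w21.png",im)
a_=cv2.resize(im[0:200,200:465],None,fx=3,fy=3,interpolation=cv2.INTER_CUBIC); cv2.imwrite("pics/w21c.png",cv2.convertScaleAbs(a_,alpha=2,beta=20))
```

```text
34.55 [ 0.52251513 -0.04466426  0.0104485 ] [ 3.23839071e-04  9.96873831e-01 -7.89928259e-02 -1.61050138e-03] [-5.83505487  1.33909154 -1.52587822] [0.49787659 2.12508464 0.21310152] 0.049270127429861955
```

View pics/w21c.png

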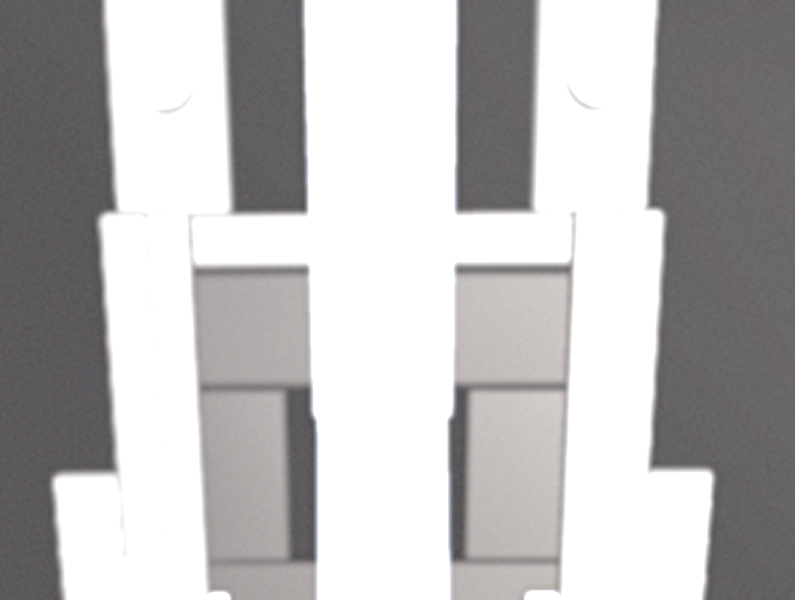

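Nose edge and end stop now nearly coincide (rows 270 and 267). A small further push will confirm the stop.

>>> {"op": "step_arm", "data": {"dp": [[0.0007, 0, 0], [0.0007, 0, 0], [0.0006, 0, 0], [0, 0, 0], [0, 0, 0], [0, 0, 0], [0, 0, 0], [0, 0, 0], [0, 0, 0], [0, 0, 0]], "turn": [[0, 0, 0], [0, 0, 0], [0, 0, 0], [0, 0, 0], [0, 0, 0], [0, 0, 0], [0, 0, 0], [0, 0, 0], [0, 0, 0], [0, 0, 0]], "fingers": [130, 130, 130, 130, 130, 130, 130, 130, 130, 130]}}

```text
t: 35.6
tcp_pos: [0.5223, -0.0449, 0.0101]
tcp_rot: [0.0, 0.997, -0.079, -0.003]
force: [-13.4, 4.4, 2.7]
opening: 0.0492
```

Run:
```python
from m import *
s=env.get_state(); print(s["t"],s["tcp_pos"],s["tcp_rot"],s["force"],s["torque"],s["opening"])
im=vision.get_image("wrist")[:,:,::-1]; cv2.imwrite("pics/w22.png",im)
im=vision.get_image("scene")[:,:,::-1]; cv2.imwrite("pics/s22.png",cv2.convertScaleAbs(cv2.resize(im[225:335,265:405],None,fx=5.4,fy=5.4,interpolation=cv2.INTER_CUBIC),alpha=1.8,beta=20))
```

```text
35.6 [ 0.52232832 -0.04487783  0.01007525] [ 4.61666372e-04  9.96870118e-01 -7.89871913e-02 -3.28299186e-03] [-13.3600469    4.35058025   2.67680444] [2.07468305 4.32341088 0.4005192 ] 0.04918077258254417
```

View pics/w22.png

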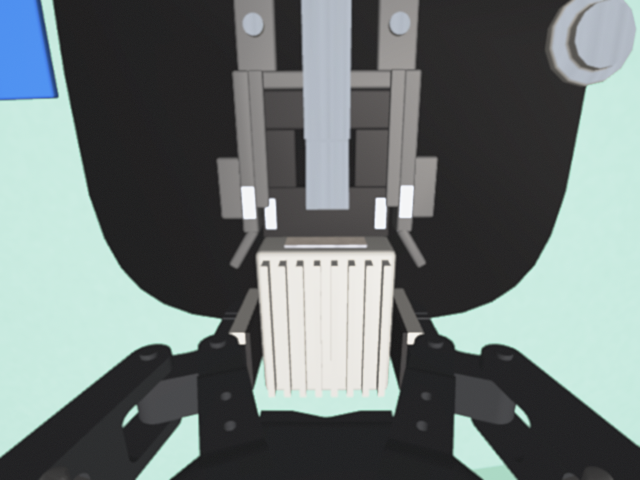

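View pics/s22.png

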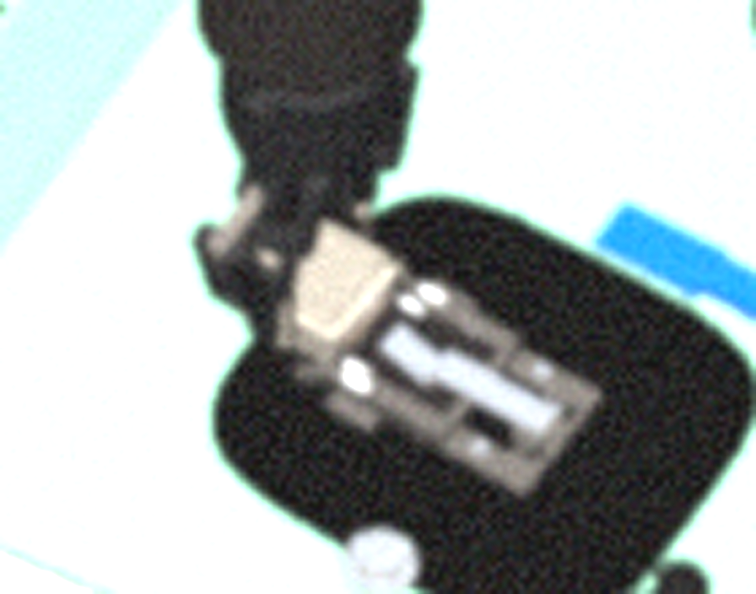

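The nose stands against the stop: no further travel, and the force rose to 13 N. I'll relax the push, then open and check.

>>> {"op": "step_arm", "data": {"dp": [[-0.001, 0, 0], [-0.001, 0, 0], [-0.0005, 0, 0.0002], [0, 0, 0], [0, 0, 0], [0, 0, 0], [0, 0, 0], [0, 0, 0], [0, 0, 0], [0, 0, 0]], "turn": [[0, 0, 0], [0, 0, 0], [0, 0, 0], [0, 0, 0], [0, 0, 0], [0, 0, 0], [0, 0, 0], [0, 0, 0], [0, 0, 0], [0, 0, 0]], "fingers": [130, 130, 130, 130, 130, 110, 95, 80, 70, 60]}}

```text
t: 36.7
tcp_pos: [0.5248, -0.0442, 0.0112]
tcp_rot: [-0.0, 0.997, -0.079, 0.001]
force: [-1.2, -0.2, -0.0]
opening: 0.0653
```

Run:
```python
from m import *
s=env.get_state(); print(s["t"],s["tcp_pos"],s["tcp_rot"],s["force"],s["torque"],s["opening"])
im=vision.get_image("wrist")[:,:,::-1]; cv2.imwrite("pics/w23.png",im)
cv2.imwrite("pics/w23c.png",cv2.convertScaleAbs(cv2.resize(im[0:270,190:460],None,fx=2.2,fy=2.2,interpolation=cv2.INTER_CUBIC),alpha=1.6,beta=20))
```

```text
36.7 [ 0.52475744 -0.04416021  0.0112015 ] [-1.79949559e-04  9.96897647e-01 -7.87052659e-02  7.28702985e-04] [-1.1698883  -0.17647379 -0.04419001] [ 0.02750897 -0.01096941  0.0031266 ] 0.06525673493384469
```

View pics/w23c.png

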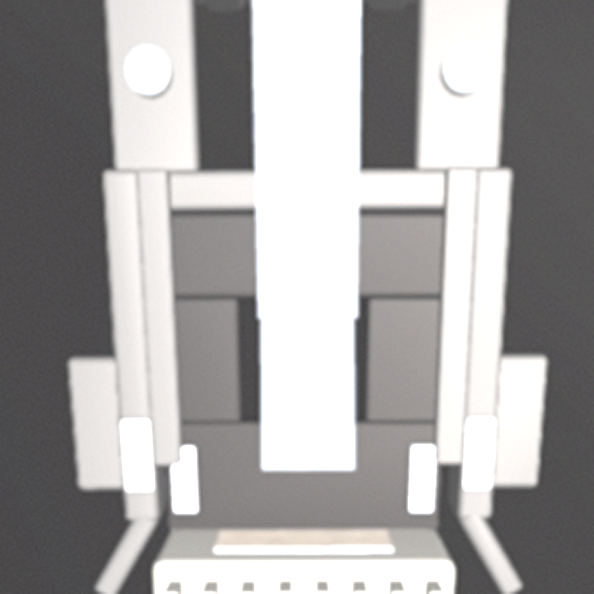

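The nose edge lies on the stop face and the fingers are clear (65 mm). The clip end sits about 3.2 px below the lip ends, as it did at rest (3.3–4 px); it was about 6 px while riding on the bridge. So the clip has snapped down into the window. Retreating straight up.

>>> {"op": "step_arm", "data": {"dp": [[0, 0, -0.003], [0, 0, -0.005], [0, 0, -0.01], [0, 0, -0.015], [0, 0, -0.02], [0, 0, -0.02], [0, 0, -0.02], [0, 0, -0.02], [0, 0, -0.02], [0, 0, 0]], "turn": [[0, 0, 0], [0, 0, 0], [0, 0, 0], [0, 0, 0], [0, 0, 0], [0, 0, 0], [0, 0, 0], [0, 0, 0], [0, 0, 0], [0, 0, 0]], "fingers": [55, 55, 55, 55, 55, 55, 55, 55, 55, 55]}}

```text
t: 37.75
tcp_pos: [0.5258, -0.0441, 0.1476]
tcp_rot: [-0.001, 0.997, -0.079, 0.003]
force: [0.9, 0.5, 0.0]
opening: 0.0669
```

Run:
```python
from m import *
s=env.get_state(); print(s["t"],s["tcp_pos"],s["force"],s["opening"])
im=vision.get_image("wrist")[:,:,::-1]; cv2.imwrite("pics/w24.png",im)
cv2.imwrite("pics/w24c.png",cv2.convertScaleAbs(cv2.resize(im[30:300,190:460],None,fx=2.2,fy=2.2,interpolation=cv2.INTER_CUBIC),alpha=1.6,beta=20))
im=vision.get_image("scene")[:,:,::-1]; cv2.imwrite("pics/s24.png",cv2.convertScaleAbs(cv2.resize(im[225:335,265:405],None,fx=5.4,fy=5.4,interpolation=cv2.INTER_CUBIC),alpha=1.8,beta=20))
```

```text
37.75 [ 0.52578974 -0.04412443  0.14763981] [0.90210031 0.47915928 0.04625517] 0.06689417211364033
```

View pics/w24c.png

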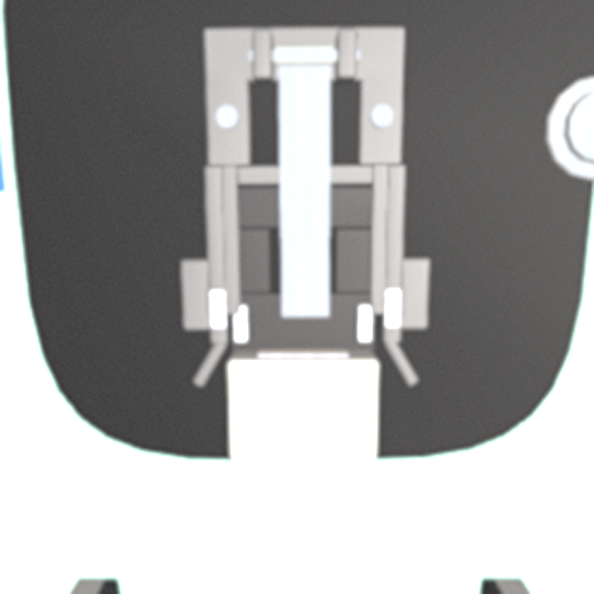

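View pics/s24.png

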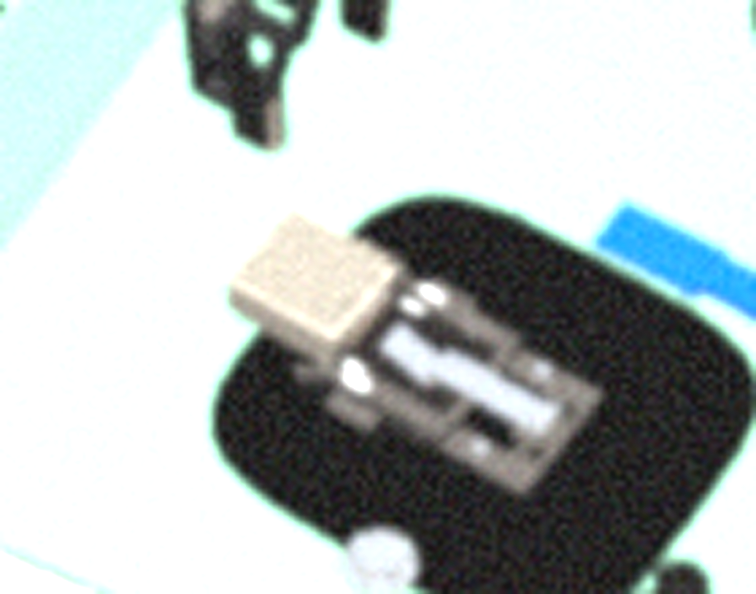

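Run:
```python
from m import *
from station import hand_in
top=vision.get_image("top")[:,:,::-1]; old=cv2.imread("pics/top0.png"); cv2.imwrite("pics/t25.png",top)
print(hand_in())
```

```text
the job is handed in; nothing more can be done
None
```

View pics/t25.png

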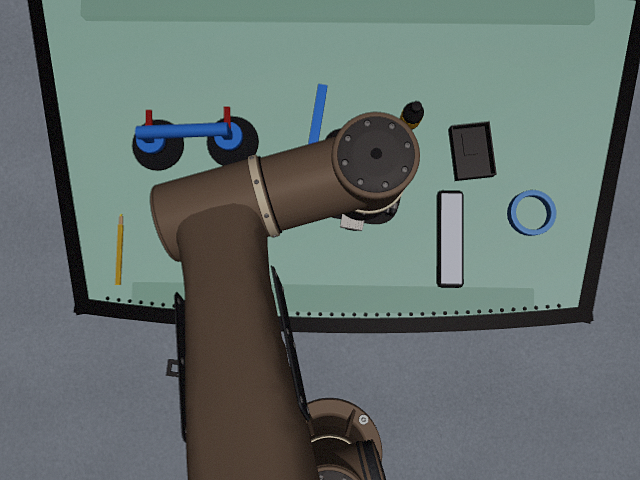

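I slid the larger module from its pencil marks into the bracket, the clip snapped down, and I released it and retreated about 0.14 m straight up. The job was handed in at about 38 s; no verdict was reported.

**Last checks**
- **Nose at the stop:** it stands against the end stop. A further 2 mm of commanded push gave no travel, only a rise to about 13 N.
- **Clip:** it is down in the window. Its end sits about 3 px from the rail lips, as at rest; it was about 6 px away while riding on the nose bridge.
- **Alignment:** the module is straight, about 1 mm off centre.
- **Robot:** the fingers are clear and touch nothing, and the force reads about zero.
- **Bystanders:** those visible in the final top view lie where they were. The mirror foot was hidden by the arm there, but the last scene picture shows it unmoved. I did not measure bystander positions.

**What disagreed or went wrong**
- **Finger length:** the fingertips ended about 30 mm behind the reported TCP, so the first attempt to close went over the housing and gripped nothing. I went lower by feel and gripped it the second time.
- **Jam on the glass:** before the nose reached the mouth, the pressed-down tips dragged and jammed briefly at about 30 N along and 44 N down. The pictures showed no contact with the bracket. I released, regripped 3 mm higher and went on with almost no downward press.
- **Lift:** with that higher grip the gripper carried about the module's weight, so it may have ridden a few tenths of a millimetre off the glass in places, well under the 4 mm limit.
- **Sideways drift:** the tongue pressed lightly on one rail (about 5 N) while raising the clip, and I corrected it. Push forces there stayed at or below about 18 N at the readings taken.

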